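Turn relay modules over in the flip nest and weigh it down

ROBOT

A 6-joint arm with a two-finger parallel gripper is mounted at the origin on the work surface. World frame = base frame: x ahead of the robot, y to its left, z up, the work surface at z = 0. Lengths are in m, angles in rad, forces in N, time in s.
With the tool pointing down it reaches from about 0.35 to 0.775 m from the base axis. Payload 7.3 kg.
Tool frame: the origin (TCP) lies midway between the tips of the shut fingers; the grasp point (between the pads) lies 19 mm behind it; z points along the fingers, y is the line along which they close (so a half turn about z gives the same grasp; the last joint's range is limited). The gripper opens to 92 mm and grips with 3 to 60 N. Pads are 19 mm wide; open, the fingers measure 130 mm over their backs; the gripper's body (75 mm by 190 mm) begins 47 mm behind the grasp point.
Start: joints at [1.008, 0.342, 1.524, -0, 1.275, -0.146], TCP at [0.213, 0.48, 0.193] pointing down, gripper open.
Joint ranges: [-2.53, 2.53], [-0.77, 2.02], [0.04, 2.7], [-1, 4.14], [0.28, 2.66], [-3.11, 3.11]. Speed limits (rad/s): [2.57, 2.57, 3.14, 3.14, 3.14, 3.14].

INTERFACE

Orientations are given as [roll, pitch, yaw] about the fixed x, y, z axes, in that order (R = Rz(yaw) Ry(pitch) Rx(roll)).
In Python, from plant import readout, optics, job gives the robot as it stands.
- The arm moves only by the shell command python3 -m crank 'ROWS' [FORCE]. ROWS is JSON, a list of rows, each an object of numbers: "dx", "dy", "dz": the shift along the tool's x, y, z in m; "ax", "ay", "az": the turn, a rotation vector about the tool's x, y, z in degrees; "hand": the opening, from 0 (shut) to 1 (fully open). In form: [{"dx": .., "dy": .., "dz": .., "ax": .., "ay": .., "az": .., "hand": ..}, ...]. A call has 1 to 12 rows; each row shifts and turns the commanded pose from where the row before left it, along the tool's axes as they then stand; what a row does not reach is not made up. A row lasts 1/12 s, in which the tool goes at most 41.7 mm and 7.16 degrees, less where a joint would pass 70% of its speed; a pose out of reach is approached as far as the arm can. A call with a gripper value outside its range is refused whole. The fingers move at their own pace and stop on an object; FORCE is the grip in N (left out, the last holds). Time passes only in rows, so rows that do not move let the fingers close. It gives the time, the measured TCP pose, the force, the opening and the grip force at its end, in the units of the state.
- readout.observe(): the state, without advancing time (a new reading comes with each control period).
- optics.get_image(name): name is "side" or "top"; returns the picture (420x560x3 uint8, red, green, blue); there is no depth.
- optics.camera_params(name): a dict with "camera_matrix" (3x3 intrinsics, pixels), "k1" (the pictures are not rectified: a ray, as slopes to the right and down, at radius r is drawn at 1 + k1 r^2 times it, then the intrinsics apply), "rvec" (rotation vector, rad) and "tvec" (3), from world to camera coordinates, as OpenCV has them. Camera axes: x right, y down, z forward; pixel columns grow to the right and rows downward; lengths in m; the calibration is good to about 2 mm. A picture is of the moment at which its call begins. camera_params takes no time and is no camera call.
- job.finish_job(): hands the job in; it is judged then, once.
The state is a dict: "t": time; "joint_pos": joint angles; "qvel": joint speeds; "tau": joint torques, N m; "tool_pos": TCP position; "orientation": TCP orientation; "contact_force": force on the tool from outside, world axes, zero at the start; "torque": the same for the moment, N m; "gripper_width": finger opening in m; "finger_force": force on a finger pad.
Only numpy, scipy, OpenCV 4.12 (cv2) and the standard library are available. Lean on these libraries where they do the work, as an engineer would, in place of code of your own. Each camera call takes 0.05 s, during which the arm holds its last target. There are 200 camera calls.

TASK

Turn all the freshly glued relay modules over to cure lid down: swing the flip nest's leaf wide open, lay each module from the green mat lid up into a leaf pocket of its own, then swing the leaf fully shut so that the modules are tipped upside down onto the bed. Then take the hold-down weight off its hooks and stand it plate down on the middle of the shut leaf's back. Leave the other things on the bench where they are.

Things in the scene. Friction and masses are not known exactly. Their poses are not given: they have to be found in the camera images.
- module1: Relay module (2 or 3 present, all alike): box 80 long (its x) x 50 wide (its y) x 40 mm high, about 180 g, black with a white 9 mm lid on top. Origin: centre of the underside; z points out through the lid. Starts lid up on the green mat, its x within 0.4 rad of the robot's x.
- module2: Relay module (2 or 3 present, all alike): box 80 long (its x) x 50 wide (its y) x 40 mm high, about 180 g, black with a white 9 mm lid on top. Origin: centre of the underside; z points out through the lid. Starts lid up on the green mat, its x within 0.4 rad of the robot's x.
- module3: Relay module (2 or 3 present, all alike): box 80 long (its x) x 50 wide (its y) x 40 mm high, about 180 g, black with a white 9 mm lid on top. Origin: centre of the underside; z points out through the lid. Starts lid up on the green mat, its x within 0.4 rad of the robot's x.
- leaf (a joint): Angle of the flip nest's aluminium leaf: 0 = wide open, flat beside the bed, pockets up; pi = fully shut, face down over the bed. Starts at 2.1 to 3.1. The hinge is stiff: the leaf stays where it is left; 2 to 8 N at the grip bar moves it. Swung slowly over, modules lean on the wall by the hinge, tip out a little past upright and land upside down on the bed.
- nest: Flip nest, fixed base 270 (x) x 255 mm (y), yaw within 0.15 rad. Origin on the bench under the hinge's middle. x runs along the hinge, away from the robot; the fixed grey bed lies on its -y side, the open leaf on its +y side. The leaf is 236 mm long, reaches 118 mm from the hinge and has three pockets that face three beds when shut.
- hinge (a point): Middle of the hinge line, 41 mm above the bench; axes as nest (the hinge line is x).
- grip_bar (a point): Middle of the leaf's round black grip bar: 12 mm diameter, 100 mm long, parallel to the hinge, 166 mm from it; brackets 45 mm either side of the middle; 42 mm gap to the leaf's edge. 41 mm above the bench when open and when shut, 207 mm when upright. Can be pinched from above; turns in the fingers as the leaf swings.
- pocket1 (a point): Centre of the floor of leaf pocket 1 (nearest the robot). Axes turn with the leaf: x along the hinge, y away from it, z out of the pocket. Open: floor 20 mm above the bench. Pocket 56 (x) x 100 mm (y): a module lies with its long axis along y; tapered white studs 12 mm high between the pockets leave the middle 40 mm free for fingers; outer rim 8 mm, wall at the hinge 36 mm high.
- pocket2 (a point): Centre of the floor of leaf pocket 2 (middle). Axes turn with the leaf: x along the hinge, y away from it, z out of the pocket. Open: floor 20 mm above the bench. Pocket 56 (x) x 100 mm (y): a module lies with its long axis along y; tapered white studs 12 mm high between the pockets leave the middle 40 mm free for fingers; outer rim 8 mm, wall at the hinge 36 mm high.
- pocket3 (a point): Centre of the floor of leaf pocket 3 (farthest from the robot). Axes turn with the leaf: x along the hinge, y away from it, z out of the pocket. Open: floor 20 mm above the bench. Pocket 56 (x) x 100 mm (y): a module lies with its long axis along y; tapered white studs 12 mm high between the pockets leave the middle 40 mm free for fingers; outer rim 8 mm, wall at the hinge 36 mm high.
- bed2 (a point): Centre of the floor of the middle bed, 20 mm above the bench; axes as nest. Three beds 84 mm apart along x, each 58 (x) x 100 mm (y), with roof-shaped 13 mm ridges between (6 mm at the two ends) and a 12 mm stop at the outer end. 42 mm between bed floor and pocket floor when shut.
- leaf_back (a point): Centre of the leaf's plain flat back, 236 x 112 mm; when shut it faces up, 68 mm above the bench.
- weight: Hold-down weight, 700 g: steel plate 70 (x) x 120 (y) x 12 mm with a loop handle: posts at y = -48 and +48 mm carry a round black bar. Origin: centre of the underside; z up. Starts hanging by its bar on the stand's twin hooks, origin about 75 mm above the bench.
- weight_bar (a point): Middle of the weight's bar: 12 mm diameter, along the weight's y, 90 mm above its underside; 86 mm clear between the posts.
- stand: Fixed hook stand, yaw within 0.25 rad, origin on the bench. Two 8 mm rods at y = -28, +28 mm run to -x from an upright plate (face x = 24, top 175 mm) at 155 mm height; from x = -58 they turn up to a tip at x = -74, 174 mm high. The weight's bar lies across them at x = -35. It must rise 25 mm, then go 80 mm or more to the stand's -x before going higher.
- mat: Green mat 150 x 380 x 3 mm fixed on the bench, where the modules start; origin at the centre of its underside.
- dispenser: Bystander: blue bench tape dispenser, 100 mm long. Origin at its underside.
- tape: Bystander: yellow ring-shaped roll of tape lying flat, 90 mm across, 20 mm high. Origin at its underside.
- screwdriver: Bystander: screwdriver lying on the bench. Origin at its underside.
- glue: Bystander: bottle, 44 mm across, 110 mm high. Origin at its underside.
- tray: Bystander: orange open tray 140 x 100 x 40 mm. Origin at its underside.
- pot: Bystander: dark open pot, 80 mm across, 90 mm high. Origin at its underside.
- meter: Bystander: yellow instrument case 160 x 80 x 35 mm. Origin at its underside.
Things that resemble listed ones, but are neither listed nor needed, are in the scene too. What is shaped like the module3 but blue or red is not meant.

How it is judged:
On the way, in this order (a step that is already met when the one before it is completed fails the run):
1. the leaf is swung wide open (value of joint leaf below 0.2 rad), for 0.2 s.
2. every module present lies flat, lid up, in a pocket of the open leaf (x of module1 in the frame of pocket2 between -0.092 and 0.092 m and y of module1 in the frame of pocket2 between -0.022 and 0.022 m and z of module1 in the frame of pocket2 between -0.005 and 0.006 m and angle between each of module1, module2, module3's own z axis and vertical below 0.12 rad and linear speed of each of module1, module2, module3 below 0.03 m/s and x of module2 in the frame of pocket2 between -0.092 and 0.092 m and y of module2 in the frame of pocket2 between -0.022 and 0.022 m and z of module2 in the frame of pocket2 between -0.005 and 0.006 m and x of module3 in the frame of pocket2 between -0.092 and 0.092 m and y of module3 in the frame of pocket2 between -0.022 and 0.022 m and z of module3 in the frame of pocket2 between -0.005 and 0.006 m and value of joint leaf below 0.2 rad), for 0.2 s.
3. the leaf is fully shut and every module lies upside down on the bed (x of module1 in the frame of bed2 between -0.095 and 0.095 m and y of module1 in the frame of bed2 between -0.022 and 0.022 m and z of module1 in the frame of bed2 between 0.035 and 0.046 m and angle between each of module1, module2, module3's own z axis and vertical above 3.02 rad and linear speed of each of module1, module2, module3 below 0.03 m/s and x of module2 in the frame of bed2 between -0.095 and 0.095 m and y of module2 in the frame of bed2 between -0.022 and 0.022 m and z of module2 in the frame of bed2 between 0.035 and 0.046 m and x of module3 in the frame of bed2 between -0.095 and 0.095 m and y of module3 in the frame of bed2 between -0.022 and 0.022 m and z of module3 in the frame of bed2 between 0.035 and 0.046 m and value of joint leaf above 3.05 rad), for 0.2 s.
At the end, for the whole second after the job is handed in: Every module present lies flat and upside down (within 0.12 rad) on the nest's bed, the leaf is shut (joint above 3.05), and the weight rests plate down on the leaf's back, upright within 0.06 rad, its centre within 35 mm of the middle of the back, all at rest (all of step 3 and horizontal distance between weight and leaf_back below 0.035 m and angle between weight's own z axis and vertical below 0.06 rad and height (world z) of weight between 0.062 and 0.075 m and linear speed of weight below 0.02 m/s); the robot touches nothing.
It fails at once if one of the other things on the bench is shifted by more than 50 mm (distance of any of dispenser, tape, screwdriver, glue, tray, pot, meter from where it was at the start of the episode above 0.05 m).
Of module1, module2, module3 only 2 to 3 are there at a start; the rules pass over those that are not, and their reading is None.
At some moment in a run one of module1, module2, module3 may be knocked a few centimetres aside while the robot is not near it.
It also fails if it takes over 208 s, if anything falls off the work surface, if the arm or the gripper's body presses on something with over 40 N, if the wrist force passes 120 N, or if a joint passes its speed limit or range.

## Working session

There is one attempt and no reset: what is moved stays moved. The work goes in short steps, Python scripts to look and compute and a shell command to move; the robot and the scene stay as the last step left them, time stands still between calls to the robot, and variables do not carry over. Pictures are saved under pics/ and viewed, at most 14 in all, crops included, and the job is handed in when it is done.

```bash
ls; mkdir -p pics
python3 - <<'E'
from plant import readout, optics
import cv2
for n in ("top","side"):
    im=optics.get_image(n); cv2.imwrite(f"pics/{n}0.png",im[:,:,::-1])
    print(n,optics.camera_params(n))
print(readout.observe())
E
```

```text
pics
top {'camera_matrix': array([[389.46352592,   0.        , 278.86937614],
       [  0.        , 389.46352592, 201.280719  ],
       [  0.        ,   0.        ,   1.        ]]), 'k1': -0.01665952572658266, 'rvec': array([ 2.16079156, -2.1993556 ,  0.10179051]), 'tvec': array([0.06621534, 0.53579958, 1.10720977])}
side {'camera_matrix': array([[489.23310426,   0.        , 281.57701406],
       [  0.        , 489.23310426, 211.2289789 ],
       [  0.        ,   0.        ,   1.        ]]), 'k1': -0.14197944371646337, 'rvec': array([ 2.33378467, -0.16454018,  0.05299785]), 'tvec': array([-0.51534368,  0.18447315,  1.31955478])}
{'t': 0.1, 'joint_pos': array([ 1.00802143e+00,  3.42635997e-01,  1.52487654e+00, -6.17981997e-06,
        1.27542076e+00, -1.45977261e-01]), 'qvel': array([ 0.00052717, -0.00287176, -0.00166162, -0.00024637,  0.0013115 ,
        0.00021963]), 'tau': array([ 1.49301395e-03, -4.32006884e+01, -2.44693208e+01,  7.20381830e-02,
        5.26355300e-02, -1.54332389e-05]), 'tool_pos': array([0.21229621, 0.47973097, 0.19243904]), 'orientation': array([-3.14026541e+00, -1.89162465e-04,  2.72479670e+00]), 'contact_force': array([ 0.18451162, -0.22316191, -0.75131878]), 'torque': array([ 0.05344414,  0.04596132, -0.04450231]), 'finger_force': 0.0, 'gripper_width': 0.0918951972017466}
```

View pics/top0.png

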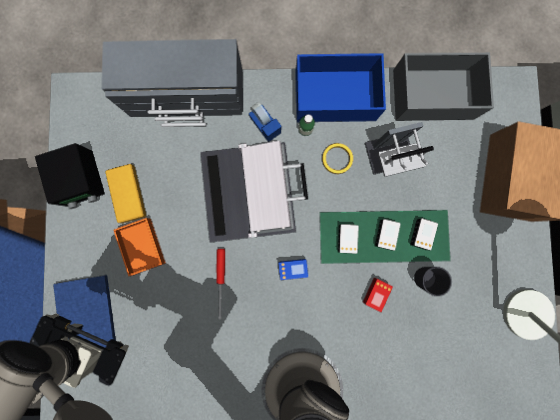

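View pics/side0.png

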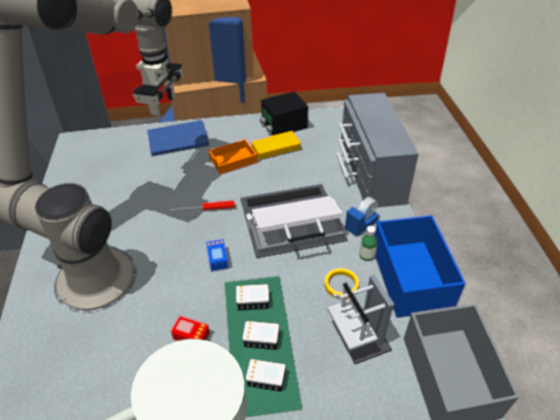

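The top view shows three white-lidded modules on the mat at (349,239), (388,233) and (426,233), with a blue lookalike at (293,268) and a red one at (378,294). The nest is at about (255,190) with its grip bar near (295,182), and the stand with the weight is at (400,150). I'll check the candidates in one enlarged crop.

```bash
cat > h.py <<'E'
import numpy as np, cv2
from plant import readout, optics
def cam(n):
    p=optics.camera_params(n); R=cv2.Rodrigues(np.array(p["rvec"]))[0]; return p["camera_matrix"],p["k1"],R,np.array(p["tvec"])
def ray(n,uv):
    K,k,R,t=cam(n); d=np.array([(uv[0]-K[0,2])/K[0,0],(uv[1]-K[1,2])/K[1,1]]); s=d.copy()
    for _ in range(10): s=d/(1+k*(s@s))
    return -R.T@t, R.T@np.array([s[0],s[1],1.])
def onz(n,uv,z):
    c,d=ray(n,uv); return c+d*(z-c[2])/d[2]
def tri(a,b):
    (c1,d1),(c2,d2)=ray("top",a),ray("side",b)
    s=np.linalg.lstsq(np.stack([d1,-d2],1),c2-c1,rcond=None)[0]
    p,q=c1+s[0]*d1,c2+s[1]*d2; return (p+q)/2,np.linalg.norm(p-q)
def proj(n,X):
    K,k,R,t=cam(n); q=R@np.asarray(X,float)+t; s=q[:2]/q[2]; s=s*(1+k*(s@s)); return s*K[0,0]+K[:2,2]
def crop(im,x0,y0,x1,y1,f,name):
    cv2.imwrite(name,cv2.resize(im[y0:y1,x0:x1,::-1],None,fx=f,fy=f,interpolation=cv2.INTER_CUBIC))
def modules(im,z=0.043,region=None):
    hsv=cv2.cvtColor(im,cv2.COLOR_RGB2HSV); m=((hsv[...,2]>200)&(hsv[...,1]<40)).astype(np.uint8)
    out=[]
    for c in cv2.findContours(m,cv2.RETR_EXTERNAL,cv2.CHAIN_APPROX_NONE)[0]:
        a=cv2.contourArea(c)
        if 200<a<2000:
            M=cv2.moments(c); u=(M['m10']/M['m00'],M['m01']/M['m00'])
            if region and not(region[0]<u[0]<region[2] and region[1]<u[1]<region[3]): continue
            w=np.array([onz("top",p[0],z)[:2] for p in c],np.float32)
            r=cv2.minAreaRect(w); out.append((u,a,r))
    return out
E
python3 - <<'E'
from h import *
im=cv2.imread("pics/top0.png")[:,:,::-1]
crop(im,190,115,456,315,3,"pics/c1.png")
for u,a,r in modules(im): print(np.round(u,1),a,np.round(r[0],4),np.round(r[1],4),round(r[2],1))
s=cv2.imread("pics/side0.png")[:,:,::-1]; crop(s,190,170,430,370,3.3,"pics/c2.png")
E
```

```text
[525.4 327.1] 580.0 [ 0.1699 -0.6254] [0.1173 0.059 ] 45.8
[534.8 305.2] 872.0 [ 0.2295 -0.6595] [0.1355 0.0763] 63.4
[348.4 238.7] 423.0 [ 0.4259 -0.1384] [0.0482 0.0766] 88.0
[388.6 234.3] 411.0 [ 0.4351 -0.2532] [0.0478 0.0775] 76.2
[426.  233.7] 395.5 [ 0.4343 -0.3593] [0.0478 0.0775] 72.2
```

View pics/c1.png

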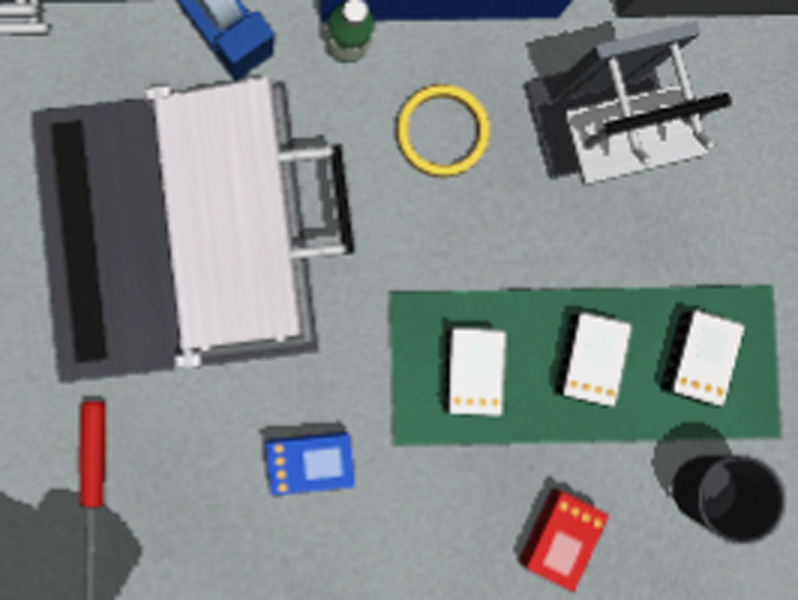

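View pics/c2.png

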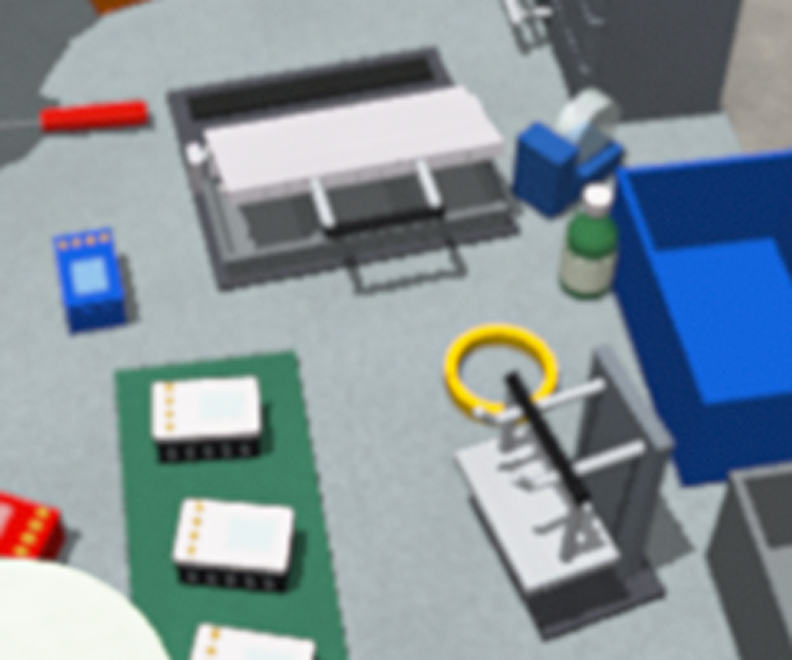

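The three white-lidded modules on the mat are the ones meant: they are white, lid up and on the mat, while the blue and red ones are lookalikes. The leaf is partly shut. The crop puts its grip bar ends at top (302.7,164) and (306.3,198.7), the hinge knobs at (242.7,145.3) and (252.7,234.3), and the weight bar ends near (391,160) and (433,148).

Run:
```python
from h import *
P=lambda a:(190+a[0]/3,115+a[1]/3); S=lambda a:(190+a[0]/3.3,170+a[1]/3.3)
f,n=tri(P((338,147)),S((438,205))),tri(P((349,251)),S((332,222)))
print("bar far,near",f,n)
print("weightbar ends",tri(P((588,140)),S((588,498))),tri(P((730,100)),S((512,378))))
a,b=onz("top",P((158,91)),.041),onz("top",P((188,358)),.041); print("knobs",a,b,np.arctan2(*(a-b)[[1,0]]))
print("knob near tri",tri(P((188,358)),S((197,152))))
print("base corners z~.014",[np.round(onz("top",P(c),.014)[:2],4) for c in ((34,112),(60,381),(284,83),(317,350))])
print("pot top",onz("top",P((742,500)),.09), "plate top edge",onz("top",P((600,50)),.175),onz("top",P((697,28)),.175))
print("tape",onz("top",P((444,130)),.02))
```

```text
bar far,near (array([ 0.63102086, -0.00954353,  0.09838677]), np.float64(0.0008298701250910973)) (array([ 0.53949014, -0.0173339 ,  0.1002304 ]), np.float64(0.006987777307809863))
weightbar ends (array([ 0.67111835, -0.26041586,  0.03580246]), np.float64(0.05005875841141549)) (array([ 0.62267286, -0.30385633,  0.25648455]), np.float64(0.02345203204972191))
knobs [0.69954036 0.15862994 0.041     ] [0.44259779 0.13280794 0.041     ] 0.10016087576548086
knob near tri (array([0.443928  , 0.13240218, 0.0469465 ]), np.float64(0.002700203276265399))
base corners z~.014 [array([0.6869, 0.2833]), array([0.4227, 0.2584]), array([0.7118, 0.0363]), array([0.4482, 0.0094])]
pot top [ 0.30603011 -0.36620194  0.09      ] plate top edge [ 0.69754676 -0.22976892  0.175     ] [ 0.71555835 -0.31404928  0.175     ]
tape [ 0.66095862 -0.11954952  0.02      ]
```

```bash
python3 -m crank '[{"az":-5.9,"hand":0.35},{"az":-5.9},{"az":-5.9},{"az":-5.9},{"az":-5.9},{"dx":-0.0155,"dy":-0.025},{"dx":-0.0155,"dy":-0.025},{"dx":-0.0155,"dy":-0.025},{"dx":-0.0155,"dy":-0.025},{"dx":-0.0155,"dy":-0.025},{"dx":-0.0155,"dy":-0.025},{"dx":-0.0155,"dy":-0.025}]' 30
```

```text
invalid input at $[0]: expected keys dx, dy, dz, ax, ay, az, hand
```

```bash
python3 -m crank '[{"dx":0,"dy":0,"dz":0,"ax":0,"ay":0,"az":-5.9,"hand":0.35},{"dx":0,"dy":0,"dz":0,"ax":0,"ay":0,"az":-5.9,"hand":0.35},{"dx":0,"dy":0,"dz":0,"ax":0,"ay":0,"az":-5.9,"hand":0.35},{"dx":0,"dy":0,"dz":0,"ax":0,"ay":0,"az":-5.9,"hand":0.35},{"dx":0,"dy":0,"dz":0,"ax":0,"ay":0,"az":-5.9,"hand":0.35},{"dx":-0.0155,"dy":-0.025,"dz":0,"ax":0,"ay":0,"az":0,"hand":0.35},{"dx":-0.0155,"dy":-0.025,"dz":0,"ax":0,"ay":0,"az":0,"hand":0.35},{"dx":-0.0155,"dy":-0.025,"dz":0,"ax":0,"ay":0,"az":0,"hand":0.35},{"dx":-0.0155,"dy":-0.025,"dz":0,"ax":0,"ay":0,"az":0,"hand":0.35},{"dx":-0.0155,"dy":-0.025,"dz":0,"ax":0,"ay":0,"az":0,"hand":0.35},{"dx":-0.0155,"dy":-0.025,"dz":0,"ax":0,"ay":0,"az":0,"hand":0.35},{"dx":-0.0155,"dy":-0.025,"dz":0,"ax":0,"ay":0,"az":0,"hand":0.35}]' 30
```

```text
t: 1.1
tool_pos: [0.338, 0.3152, 0.1928]
orientation: [-3.141, -0.001, -3.043]
contact_force: [-0.3, -0.7, 0.7]
gripper_width: 0.0323
finger_force: 0.0
```

```bash
python3 -m crank '[{"dx":-0.0177,"dy":-0.0291,"dz":0,"ax":0,"ay":0,"az":0,"hand":0.35},{"dx":-0.0177,"dy":-0.0291,"dz":0,"ax":0,"ay":0,"az":0,"hand":0.35},{"dx":-0.0177,"dy":-0.0291,"dz":0,"ax":0,"ay":0,"az":0,"hand":0.35},{"dx":-0.0177,"dy":-0.0291,"dz":0,"ax":0,"ay":0,"az":0,"hand":0.35},{"dx":-0.0177,"dy":-0.0291,"dz":0,"ax":0,"ay":0,"az":0,"hand":0.35},{"dx":-0.0177,"dy":-0.0291,"dz":0,"ax":0,"ay":0,"az":0,"hand":0.35},{"dx":-0.0177,"dy":-0.0291,"dz":0,"ax":0,"ay":0,"az":0,"hand":0.35},{"dx":-0.0177,"dy":-0.0291,"dz":0,"ax":0,"ay":0,"az":0,"hand":0.35},{"dx":-0.0177,"dy":-0.0291,"dz":0,"ax":0,"ay":0,"az":0,"hand":0.35},{"dx":-0.0177,"dy":-0.0291,"dz":0,"ax":0,"ay":0,"az":0,"hand":0.35},{"dx":-0.0177,"dy":-0.0291,"dz":0,"ax":0,"ay":0,"az":0,"hand":0.35},{"dx":-0.0177,"dy":-0.0291,"dz":0,"ax":0,"ay":0,"az":0,"hand":0.35}]'
python3 -m crank '[{"dx":0,"dy":0,"dz":0.025,"ax":0,"ay":0,"az":0,"hand":0.35},{"dx":0,"dy":0,"dz":0.025,"ax":0,"ay":0,"az":0,"hand":0.35},{"dx":0,"dy":0,"dz":0.02,"ax":0,"ay":0,"az":0,"hand":0.35},{"dx":0,"dy":0,"dz":0,"ax":0,"ay":0,"az":0,"hand":0.35}]'
python3 - <<'E'
from h import *
im=optics.get_image("side"); crop(im,230,150,370,270,5.5,"pics/s1.png")
E
```

```text
t: 2.1
tool_pos: [0.5837, -0.0117, 0.1925]
orientation: [3.141, -0.001, -3.044]
contact_force: [0.8, 0.1, 0.6]
gripper_width: 0.0318
finger_force: 0.0
t: 2.43
tool_pos: [0.5802, -0.01, 0.1182]
orientation: [3.139, -0.009, -3.044]
contact_force: [0.1, -0.9, -0.6]
gripper_width: 0.0321
finger_force: 0.0
```

View pics/s1.png

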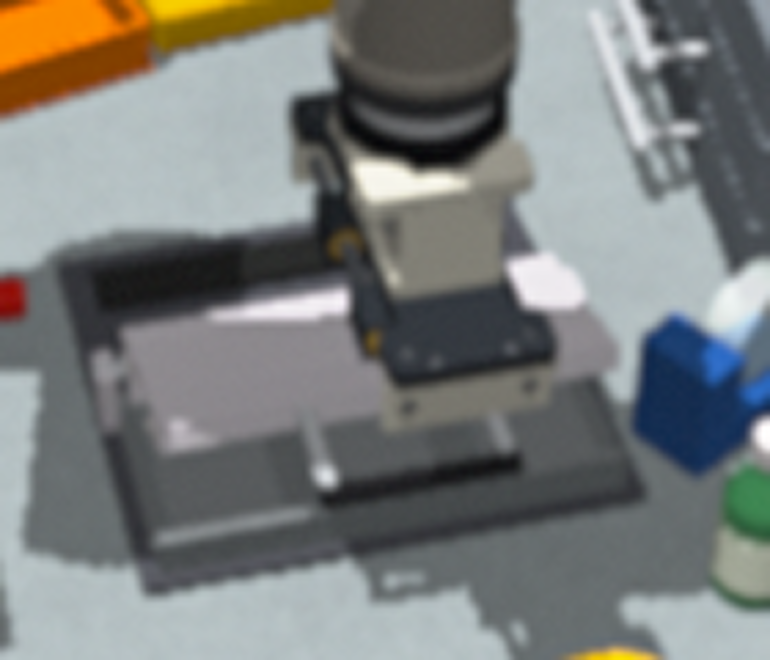

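The crop shows the gripper body over the leaf, with the bar at crop (330,494) to (520,462), which is side (290,239.8) to (324.5,234). The fingers are hidden under the body.

Run:
```python
from h import *
b=(307.3,236.9)
for z in (.085,.092,.098,.104,.11): 
    p=onz("side",b,z); print(z,p)
h=np.array([.569,.146,.041])
for th in (2.6,2.7,2.75,2.8,2.85,2.9):
    q=h+np.array([-.0978*.166*np.cos(th),.9952*.166*np.cos(th),.166*np.sin(th)]); print(th,q,proj("side",q),proj("top",q))
```

```text
0.085 [ 0.58946586 -0.00839964  0.085     ]
0.092 [ 0.5881718  -0.01480055  0.092     ]
0.098 [ 0.58706261 -0.02028705  0.098     ]
0.104 [ 0.58595342 -0.02577355  0.104     ]
0.11 [ 0.58484423 -0.03126005  0.11      ]
2.6 [0.58291142 0.00443924 0.12657323] [304.39526801 222.85337185] [298.51981344 180.24337741]
2.7 [ 0.58367743 -0.00335561  0.11194506] [305.06404713 228.79251916] [301.1077892  180.67678523]
2.75 [ 0.58400586 -0.00669771  0.10435572] [305.338029  231.6686785] [302.16338931 180.92654334]
2.8 [ 0.58429679 -0.00965815  0.09660803] [305.57083278 234.4700219 ] [303.06031159 181.19675032]
2.85 [ 0.58454948 -0.01222952  0.08872135] [305.76201333 237.1877021 ] [303.79944031 181.48618419]
2.9 [ 0.58476331 -0.0144054   0.08071539] [305.91131105 239.81337   ] [304.38216783 181.7936076 ]
```

```bash
python3 -m crank '[{"dx":-0.001,"dy":-0.001,"dz":0.012,"ax":0,"ay":0,"az":0,"hand":0.35},{"dx":-0.001,"dy":-0.001,"dz":0.012,"ax":0,"ay":0,"az":0,"hand":0.35},{"dx":-0.001,"dy":-0.001,"dz":0.012,"ax":0,"ay":0,"az":0,"hand":0.35},{"dx":0,"dy":0,"dz":0.01,"ax":0,"ay":0,"az":0,"hand":0.35},{"dx":0,"dy":0,"dz":0,"ax":0,"ay":0,"az":0,"hand":0.35},{"dx":0,"dy":0,"dz":0,"ax":0,"ay":0,"az":0,"hand":0.1},{"dx":0,"dy":0,"dz":0,"ax":0,"ay":0,"az":0,"hand":0},{"dx":0,"dy":0,"dz":0,"ax":0,"ay":0,"az":0,"hand":0},{"dx":0,"dy":0,"dz":0,"ax":0,"ay":0,"az":0,"hand":0}]' 30
```

```text
t: 3.23
tool_pos: [0.587, -0.0129, 0.0779]
orientation: [-3.141, 0.002, -3.043]
contact_force: [-0.4, 0.2, 0.1]
gripper_width: 0.0101
finger_force: 0.0
```

```bash
python3 -m crank '[{"dx":0,"dy":0,"dz":0,"ax":0,"ay":0,"az":0,"hand":0.35},{"dx":0,"dy":0,"dz":0,"ax":0,"ay":0,"az":0,"hand":0.35},{"dx":0,"dy":0,"dz":0,"ax":0,"ay":0,"az":0,"hand":0.35},{"dx":0,"dy":0,"dz":0.005,"ax":0,"ay":0,"az":0,"hand":0.35},{"dx":0,"dy":0,"dz":0.005,"ax":0,"ay":0,"az":0,"hand":0.35},{"dx":0,"dy":0,"dz":0,"ax":0,"ay":0,"az":0,"hand":0.1},{"dx":0,"dy":0,"dz":0,"ax":0,"ay":0,"az":0,"hand":0},{"dx":0,"dy":0,"dz":0,"ax":0,"ay":0,"az":0,"hand":0},{"dx":0,"dy":0,"dz":0,"ax":0,"ay":0,"az":0,"hand":0},{"dx":0,"dy":0,"dz":0,"ax":0,"ay":0,"az":0,"hand":0}]' 30
```

```text
t: 4.07
tool_pos: [0.5867, -0.0129, 0.0672]
orientation: [-3.142, 0.0, -3.043]
contact_force: [-0.3, -0.0, -0.3]
gripper_width: 0.0036
finger_force: 0.0
```

Run:
```python
from h import *
a=optics.get_image("side"); b=optics.get_image("top")
A=cv2.resize(a[150:270,240:370],None,fx=4,fy=4,interpolation=cv2.INTER_CUBIC)[:, :400]
B=cv2.resize(b[120:240,200:320],None,fx=4,fy=4,interpolation=cv2.INTER_CUBIC)[:,:400]
cv2.imwrite("pics/s2.png",np.hstack([cv2.resize(a[190:260,260:340],(400,350),interpolation=cv2.INTER_CUBIC),cv2.resize(b[140:220,240:320],(350,350),interpolation=cv2.INTER_CUBIC)])[:,:,::-1])
```

```text
(no output)
```

View pics/s2.png

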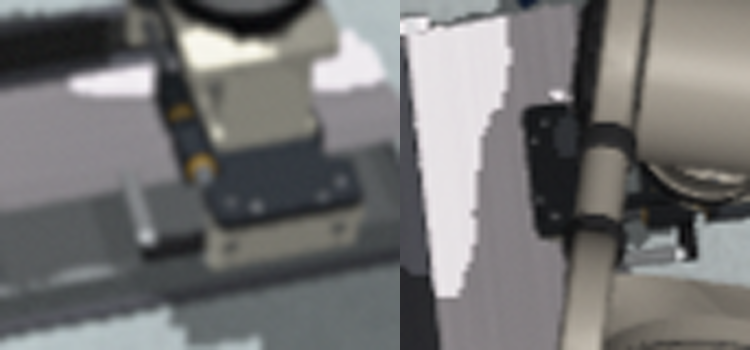

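The bar's near end is still at side (289,240.4), so it didn't move and the fingers shut without it. I'll check the angle and height numerically.

Run:
```python
from h import *
h=np.array([.569,.146]); X=np.array([.9952,.0978]); Y=np.array([-.0978,.9952])
for name,uv,r in (("barF",(302.7,164),.166),("barN",(306.3,198.7),.166),("edgeF",(279.3,141),.118),("edgeN",(290,227.7),.118)):
    print(name,[(th,np.round(((onz("top",uv,.041+r*np.sin(th))[:2]-h)@Y-r*np.cos(th))*1000,1)) for th in (2.4,2.5,2.6,2.7,2.8,2.9,3.0,3.1)])
for uv in ((290,239.8),(324.5,234)):
    print("side",[(th,np.round(((onz("side",uv,.041+.166*np.sin(th))[:2]-h)@Y-.166*np.cos(th))*1000,1)) for th in (2.6,2.7,2.8,2.9,3.0,3.1)])
R=.0
for y,z in ((-.108,.133),(-.108,.16),(-.03,.067),(.0,.067),(-.02,.133)): print(y,z,proj("side",(.56,y,z)),proj("side",(.635,y,z)))
print(proj("side",(.587,-.0129,.0672)))
```

```text
barF [(2.4, np.float64(-33.8)), (2.5, np.float64(-24.3)), (2.6, np.float64(-16.3)), (2.7, np.float64(-9.7)), (2.8, np.float64(-4.8)), (2.9, np.float64(-1.4)), (3.0, np.float64(0.3)), (3.1, np.float64(0.4))]
barN [(2.4, np.float64(-32.0)), (2.5, np.float64(-22.6)), (2.6, np.float64(-14.5)), (2.7, np.float64(-7.9)), (2.8, np.float64(-2.9)), (2.9, np.float64(0.4)), (3.0, np.float64(2.2)), (3.1, np.float64(2.3))]
edgeF [(2.4, np.float64(-17.1)), (2.5, np.float64(-9.9)), (2.6, np.float64(-3.7)), (2.7, np.float64(1.5)), (2.8, np.float64(5.7)), (2.9, np.float64(8.6)), (3.0, np.float64(10.5)), (3.1, np.float64(11.1))]
edgeN [(2.4, np.float64(-18.2)), (2.5, np.float64(-11.0)), (2.6, np.float64(-4.8)), (2.7, np.float64(0.4)), (2.8, np.float64(4.5)), (2.9, np.float64(7.5)), (3.0, np.float64(9.3)), (3.1, np.float64(10.0))]
side [(2.6, np.float64(-49.5)), (2.7, np.float64(-28.6)), (2.8, np.float64(-8.6)), (2.9, np.float64(10.4)), (3.0, np.float64(28.1)), (3.1, np.float64(44.4))]
side [(2.6, np.float64(-51.5)), (2.7, np.float64(-30.6)), (2.8, np.float64(-10.6)), (2.9, np.float64(8.3)), (3.0, np.float64(26.0)), (3.1, np.float64(42.2))]
-0.108 0.133 [302.93452059 254.22617511] [332.84918249 250.82680502]
-0.108 0.16 [303.1447091  246.88974935] [333.53782908 243.48368996]
-0.03 0.067 [297.61880706 248.57695593] [325.26567545 245.48123618]
0.0 0.067 [295.86589672 240.36395869] [323.08925189 237.36592985]
-0.02 0.133 [297.28587521 228.70175804] [325.79269644 225.63028984]
[306.52002313 242.71874011]
```

Run:
```python
from h import *
for p in ((.4259,-.1384,.043),(.4351,-.2532,.043),(.2123,.4797,.1924),(.306,-.366,.09),(.661,-.1195,.02)): print(p,proj("side",p),proj("top",p))
im=cv2.imread("pics/side0.png")[:,:,::-1]
hsv=cv2.cvtColor(im,cv2.COLOR_RGB2HSV); m=((hsv[...,2]>200)&(hsv[...,1]<40)).astype(np.uint8)
for c in cv2.findContours(m,0,1)[0]:
    a=cv2.contourArea(c)
    if 150<a<3000: M=cv2.moments(c); print(a,M['m10']/a,M['m01']/a)
b=optics.get_image("side"); t=optics.get_image("top")
# dark pixels of bar
for n,i,(x0,y0,x1,y1) in (("side",cv2.imread("pics/side0.png"),(280,225,335,250)),("top",cv2.imread("pics/top0.png"),(294,155,315,205))):
    g=i[y0:y1,x0:x1].max(2); ys,xs=np.where(g<45); 
    if len(xs): print(n,len(xs),xs.min()+x0,xs.max()+x0,xs.mean()+x0,ys.mean()+y0,cv2.minAreaRect(np.stack([xs+x0,ys+y0],1).astype(np.float32)))
```

```text
(0.4259, -0.1384, 0.043) [251.76855391 292.47275645] [348.49812153 238.50880323]
(0.4351, -0.2532, 0.043) [260.21078365 330.76691281] [388.71979235 234.49422924]
(0.2123, 0.4797, 0.1924) [165.49501453 115.98988976] [105.60995919 332.85333838]
(0.306, -0.366, 0.09) [204.75343308 370.64533675] [437.25966696 281.67959078]
(0.661, -0.1195, 0.02) [340.7345337  281.39858625] [337.98276091 158.31973458]
665.5 265.39444027047335 371.83721512647134
548.5 260.51412944393803 331.7058644788818
672.5 347.53878562577444 325.10309789343245
450.5 252.15538290788012 293.15316315205325
1498.5 296.0626181737293 211.80836391947503
side 81 289 323 305.95061728395063 236.85185185185185 ((305.9789123535156, 236.8911895751953), (2.755317449569702, 34.52064514160156), 79.04593658447266)
top 101 301 307 303.65346534653463 181.25742574257424 ((303.4688415527344, 181.13307189941406), (34.36030578613281, 3.1992833614349365), 82.64761352539062)
```

```bash
python3 -m crank '[{"dx":0,"dy":0,"dz":0,"ax":0,"ay":0,"az":0,"hand":0.35},{"dx":0,"dy":0,"dz":0,"ax":0,"ay":0,"az":0,"hand":0.35},{"dx":0,"dy":0,"dz":0,"ax":0,"ay":0,"az":0,"hand":0.35},{"dx":0,"dy":0,"dz":0.006,"ax":0,"ay":0,"az":0,"hand":0.35},{"dx":0,"dy":0,"dz":0.006,"ax":0,"ay":0,"az":0,"hand":0.35},{"dx":0,"dy":0,"dz":0.002,"ax":0,"ay":0,"az":0,"hand":0.35}]' 30; python3 -m crank '[{"dx":0,"dy":0,"dz":0,"ax":0,"ay":0,"az":0,"hand":0.1},{"dx":0,"dy":0,"dz":0,"ax":0,"ay":0,"az":0,"hand":0},{"dx":0,"dy":0,"dz":0,"ax":0,"ay":0,"az":0,"hand":0},{"dx":0,"dy":0,"dz":0,"ax":0,"ay":0,"az":0,"hand":0},{"dx":0,"dy":0,"dz":0,"ax":0,"ay":0,"az":0,"hand":0}]' 30
```

```text
t: 4.77
tool_pos: [0.5857, -0.0128, 0.0516]
orientation: [3.141, -0.002, -3.044]
contact_force: [-1.6, 0.2, 1.0]
gripper_width: 0.0313
finger_force: 0.0
t: 5.18
tool_pos: [0.5864, -0.0115, 0.053]
orientation: [3.139, 0.0, -3.044]
contact_force: [1.9, 4.9, -2.2]
gripper_width: 0.0115
finger_force: 30.0
```

Run:
```python
import numpy as np
th=np.arange(2.93,-0.02,-0.12); y=166*np.cos(th); z=166*np.sin(th)
for i in range(len(th)-1): print(round(th[i+1],2),np.round(y[i+1]-y[i],1),np.round(-(z[i+1]-z[i]),1))
```

```text
2.81 5.3 -19.2
2.69 7.6 -18.4
2.57 9.7 -17.4
2.45 11.8 -16.1
2.33 13.6 -14.5
2.21 15.2 -12.8
2.09 16.7 -10.9
1.97 17.8 -8.8
1.85 18.8 -6.6
1.73 19.4 -4.3
1.61 19.8 -2.0
1.49 19.9 0.4
1.37 19.7 2.8
1.25 19.2 5.1
1.13 18.5 7.4
1.01 17.5 9.6
0.89 16.2 11.6
0.77 14.7 13.4
0.65 13.0 15.1
0.53 11.1 16.5
0.41 9.0 17.7
0.29 6.8 18.7
0.17 4.5 19.4
0.05 2.2 19.8
```

```bash
python3 -m crank '[{"dx":0,"dy":0.0027,"dz":-0.0102,"ax":0,"ay":0,"az":0,"hand":0},{"dx":0,"dy":0.0027,"dz":-0.0095,"ax":0,"ay":0,"az":0,"hand":0},{"dx":0,"dy":0.0032,"dz":-0.0092,"ax":0,"ay":0,"az":0,"hand":0},{"dx":0,"dy":0,"dz":0,"ax":0,"ay":0,"az":0,"hand":0}]' 30
python3 -m crank '[{"dx":0,"dy":0.0038,"dz":-0.0095,"ax":0,"ay":0,"az":0,"hand":0},{"dx":0,"dy":0.0045,"dz":-0.0095,"ax":0,"ay":0,"az":0,"hand":0},{"dx":0,"dy":0.005,"dz":-0.009,"ax":0,"ay":0,"az":0,"hand":0},{"dx":0,"dy":0,"dz":0,"ax":0,"ay":0,"az":0,"hand":0}]' 30
python3 - <<'E'
from h import *
a=optics.get_image("side"); b=optics.get_image("top")
cv2.imwrite("pics/s3.png",np.hstack([cv2.resize(a[140:260,230:350],(400,400),interpolation=cv2.INTER_CUBIC),cv2.resize(b[120:240,200:320],(400,400),interpolation=cv2.INTER_CUBIC)])[:,:,::-1])
E
```

```text
t: 5.52
tool_pos: [0.5851, -0.0002, 0.0818]
orientation: [3.136, -0.001, -3.043]
contact_force: [1.8, 13.0, -4.9]
gripper_width: 0.0109
finger_force: 30.0
t: 5.85
tool_pos: [0.5834, 0.0158, 0.1083]
orientation: [3.132, -0.002, -3.042]
contact_force: [4.2, 20.4, -13.1]
gripper_width: 0.0108
finger_force: 30.0
```

View pics/s3.png

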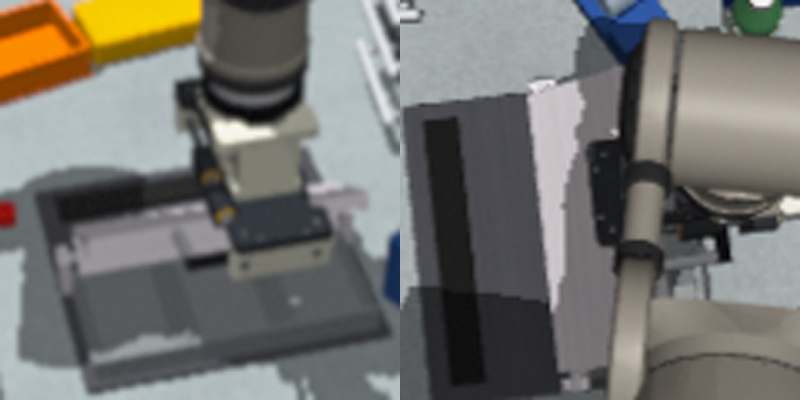

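Run:
```python
from h import *
print(tri((296.8,194),(288.5,218.4)))
h=np.array([.569,.146,.041])
p=np.array([.5834,.0158]); print("rel y", (p-h[:2])@np.array([-.0978,.9952]))
for th in (2.3,2.4,2.5,2.6,2.7):
    q=h+np.array([-.0978*.166*np.cos(th)-.05*.9952,.9952*.166*np.cos(th)-.05*.0978,.166*np.sin(th)]); print(th,q,proj("side",q),proj("top",q))
```

```text
(array([0.54311657, 0.01075471, 0.14305215]), np.float64(0.003013378494457931))
rel y -0.13098336
2.3 [0.53005686 0.03103907 0.16478707] [282.9596268  207.48349359] [289.35750182 198.94495558]
2.4 [0.53121144 0.0192902  0.15312689] [284.06351691 213.75765005] [293.77180173 198.83897775]
2.5 [0.53224641 0.00875851 0.14034638] [285.05964374 220.01472695] [297.59289935 198.82947578]
2.6 [ 5.33151418e-01 -4.50764101e-04  1.26573228e-01] [285.9345251  226.16768231] [300.79415397 198.91294226]
2.7 [ 0.53391743 -0.00824561  0.11194506] [286.67697916 232.13225858] [303.36067663 199.08463872]
```

The crops show the leaf lifting with the bar in the fingers. The bar's near end triangulates to z≈0.143, so θ≈2.48 and the bar sits about 35 mm above the reported TCP. I'll carry on along the corrected arc.

```bash
python3 -m crank '[{"dx":0,"dy":0.008,"dz":-0.002,"ax":0,"ay":0,"az":0,"hand":0},{"dx":0,"dy":0.0136,"dz":-0.0145,"ax":0,"ay":0,"az":0,"hand":0},{"dx":0,"dy":0.0152,"dz":-0.0128,"ax":0,"ay":0,"az":0,"hand":0},{"dx":0,"dy":0.0167,"dz":-0.0109,"ax":0,"ay":0,"az":0,"hand":0},{"dx":0,"dy":0,"dz":0,"ax":0,"ay":0,"az":0,"hand":0}]' 30
python3 -m crank '[{"dx":0,"dy":0.0178,"dz":-0.0088,"ax":0,"ay":0,"az":0,"hand":0},{"dx":0,"dy":0.0188,"dz":-0.0066,"ax":0,"ay":0,"az":0,"hand":0},{"dx":0,"dy":0.0194,"dz":-0.0043,"ax":0,"ay":0,"az":0,"hand":0},{"dx":0,"dy":0.0198,"dz":-0.002,"ax":0,"ay":0,"az":0,"hand":0},{"dx":0,"dy":0,"dz":0,"ax":0,"ay":0,"az":0,"hand":0}]' 30
```

```text
t: 6.37
tool_pos: [0.579, 0.0636, 0.1525]
orientation: [-3.141, 0.002, -3.042]
contact_force: [-5.0, -1.6, 8.7]
gripper_width: 0.0089
finger_force: 29.9
t: 6.78
tool_pos: [0.5717, 0.1394, 0.1762]
orientation: [3.141, 0.004, -3.042]
contact_force: [-10.1, 2.1, 24.9]
gripper_width: 0.0061
finger_force: 31.0
```

Width is shrinking, so the bar is at the very tips. The tips therefore sit about 35 mm above the reported TCP, which also agrees with where the images show the tool. The leaf stays where it is left, so I'll reopen, go 23 mm deeper and regrip.

```bash
python3 -m crank '[{"dx":0,"dy":0,"dz":0,"ax":0,"ay":0,"az":0,"hand":0.35},{"dx":0,"dy":0,"dz":0,"ax":0,"ay":0,"az":0,"hand":0.35},{"dx":0,"dy":0,"dz":0,"ax":0,"ay":0,"az":0,"hand":0.35},{"dx":0,"dy":0,"dz":0,"ax":0,"ay":0,"az":0,"hand":0.35}]' 30;python3 -m crank '[{"dx":0,"dy":0,"dz":0.008,"ax":0,"ay":0,"az":0,"hand":0.35},{"dx":0,"dy":0,"dz":0.008,"ax":0,"ay":0,"az":0,"hand":0.35},{"dx":0,"dy":0,"dz":0.007,"ax":0,"ay":0,"az":0,"hand":0.35},{"dx":0,"dy":0,"dz":0,"ax":0,"ay":0,"az":0,"hand":0.35}]' 30; python3 -m crank '[{"dx":0,"dy":0,"dz":0,"ax":0,"ay":0,"az":0,"hand":0.1},{"dx":0,"dy":0,"dz":0,"ax":0,"ay":0,"az":0,"hand":0},{"dx":0,"dy":0,"dz":0,"ax":0,"ay":0,"az":0,"hand":0},{"dx":0,"dy":0,"dz":0,"ax":0,"ay":0,"az":0,"hand":0},{"dx":0,"dy":0,"dz":0,"ax":0,"ay":0,"az":0,"hand":0}]' 30
```

```text
t: 7.12
tool_pos: [0.5717, 0.1372, 0.1715]
orientation: [3.142, -0.0, -3.044]
contact_force: [-0.5, -0.5, 0.4]
gripper_width: 0.0281
finger_force: 0.0
t: 7.45
tool_pos: [0.5704, 0.1373, 0.1461]
orientation: [3.141, -0.004, -3.044]
contact_force: [-0.5, -1.2, -0.6]
gripper_width: 0.0321
finger_force: 0.0
t: 7.87
tool_pos: [0.5719, 0.138, 0.1491]
orientation: [3.141, 0.001, -3.043]
contact_force: [0.1, 2.5, 0.9]
gripper_width: 0.0112
finger_force: 30.0
```

```bash
python3 -m crank '[{"dx":0,"dy":0.0199,"dz":0.0004,"ax":0,"ay":0,"az":0,"hand":0},{"dx":0,"dy":0.0197,"dz":0.0028,"ax":0,"ay":0,"az":0,"hand":0},{"dx":0,"dy":0.0192,"dz":0.0051,"ax":0,"ay":0,"az":0,"hand":0},{"dx":0,"dy":0.0185,"dz":0.0074,"ax":0,"ay":0,"az":0,"hand":0},{"dx":0,"dy":0.0175,"dz":0.0096,"ax":0,"ay":0,"az":0,"hand":0},{"dx":0,"dy":0.0162,"dz":0.0116,"ax":0,"ay":0,"az":0,"hand":0},{"dx":0,"dy":0,"dz":0,"ax":0,"ay":0,"az":0,"hand":0}]' 30
```

```text
t: 8.45
tool_pos: [0.5612, 0.2509, 0.111]
orientation: [3.14, 0.002, -3.041]
contact_force: [2.3, 4.9, -2.3]
gripper_width: 0.0109
finger_force: 30.0
```

```bash
python3 -m crank '[{"dx":0,"dy":0.0147,"dz":0.0134,"ax":0,"ay":0,"az":0,"hand":0},{"dx":0,"dy":0.013,"dz":0.0151,"ax":0,"ay":0,"az":0,"hand":0},{"dx":0,"dy":0.0111,"dz":0.0165,"ax":0,"ay":0,"az":0,"hand":0},{"dx":0,"dy":0,"dz":0,"ax":0,"ay":0,"az":0,"hand":0}]' 30
```

```text
t: 8.78
tool_pos: [0.5574, 0.289, 0.065]
orientation: [3.14, 0.002, -3.042]
contact_force: [4.8, 5.1, -2.0]
gripper_width: 0.0112
finger_force: 30.0
```

```bash
python3 -m crank '[{"dx":0,"dy":0.009,"dz":0.0177,"ax":0,"ay":0,"az":0,"hand":0},{"dx":0,"dy":0.0068,"dz":0.0187,"ax":0,"ay":0,"az":0,"hand":0},{"dx":0,"dy":0.0045,"dz":0.0194,"ax":0,"ay":0,"az":0,"hand":0},{"dx":0,"dy":0,"dz":0,"ax":0,"ay":0,"az":0,"hand":0}]' 30
python3 -m crank '[{"dx":0,"dy":0.0015,"dz":0.01,"ax":0,"ay":0,"az":0,"hand":0},{"dx":0,"dy":0.0005,"dz":0.01,"ax":0,"ay":0,"az":0,"hand":0},{"dx":0,"dy":0,"dz":0.006,"ax":0,"ay":0,"az":0,"hand":0},{"dx":0,"dy":0,"dz":0,"ax":0,"ay":0,"az":0,"hand":0},{"dx":0,"dy":0,"dz":0,"ax":0,"ay":0,"az":0,"hand":0}]' 30
```

```text
t: 9.12
tool_pos: [0.5553, 0.3092, 0.0088]
orientation: [3.139, 0.001, -3.043]
contact_force: [3.0, 8.2, -3.8]
gripper_width: 0.0112
finger_force: 30.0
t: 9.53
tool_pos: [0.5552, 0.3119, -0.015]
orientation: [3.137, 0.002, -3.043]
contact_force: [1.2, 14.1, -5.1]
gripper_width: 0.0111
finger_force: 30.0
```

```bash
python3 -m crank '[{"dx":0,"dy":0,"dz":0,"ax":0,"ay":0,"az":0,"hand":0.35},{"dx":0,"dy":0,"dz":0,"ax":0,"ay":0,"az":0,"hand":0.35},{"dx":0,"dy":0,"dz":0,"ax":0,"ay":0,"az":0,"hand":0.35},{"dx":0,"dy":0,"dz":-0.02,"ax":0,"ay":0,"az":0,"hand":0.35},{"dx":0,"dy":0,"dz":-0.04,"ax":0,"ay":0,"az":0,"hand":0.35},{"dx":0,"dy":0,"dz":-0.04,"ax":0,"ay":0,"az":0,"hand":0.35},{"dx":0,"dy":0,"dz":-0.04,"ax":0,"ay":0,"az":0,"hand":0.35},{"dx":0,"dy":0,"dz":-0.03,"ax":0,"ay":0,"az":0,"hand":0.8},{"dx":0.0335,"dy":0,"dz":0,"ax":0,"ay":0,"az":0,"hand":0.8},{"dx":0.0335,"dy":0,"dz":0,"ax":0,"ay":0,"az":0,"hand":0.8},{"dx":0.0335,"dy":0,"dz":0,"ax":0,"ay":0,"az":0,"hand":0.8},{"dx":0.0335,"dy":0,"dz":0,"ax":0,"ay":0,"az":0,"hand":0.8}]' 30
python3 - <<'E'
from h import *
b=optics.get_image("top"); cv2.imwrite("pics/t4full.png",b[:,:,::-1]); crop(b,190,120,330,250,4.6,"pics/t4.png")
for u,a,r in modules(b): print(np.round(u,1),a,np.round(r[0],4),np.round(r[1],4),round(r[2],1))
E
```

```text
t: 10.53
tool_pos: [0.42, 0.2948, 0.1553]
orientation: [-3.141, 0.0, -3.044]
contact_force: [0.4, 0.6, 0.1]
gripper_width: 0.0605
finger_force: 0.0
[525.4 327.1] 585.5 [ 0.1699 -0.6254] [0.1174 0.059 ] 46.0
[534.8 305.2] 875.0 [ 0.2295 -0.6595] [0.1355 0.0763] 63.4
[348.4 238.7] 423.0 [ 0.4259 -0.1384] [0.0482 0.0766] 88.0
[388.6 234.3] 412.0 [ 0.435  -0.2534] [0.0484 0.0774] 76.4
[425.8 233.9] 411.0 [ 0.4343 -0.3595] [0.048  0.0781] 72.0
```

View pics/t4.png

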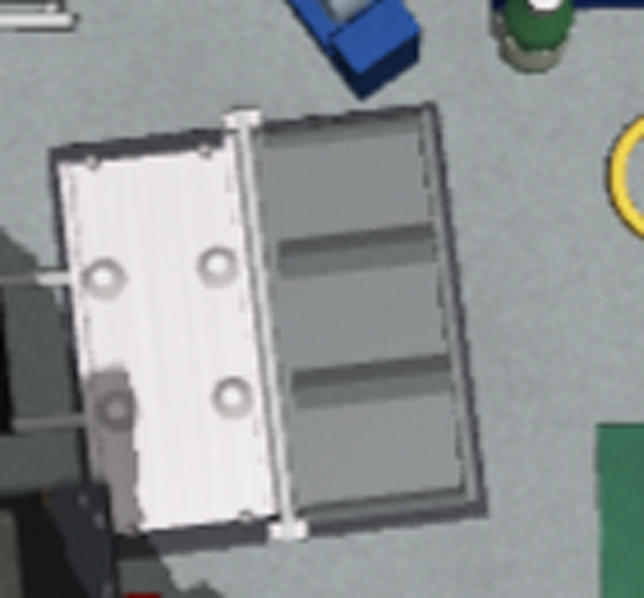

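The leaf lies open, with studs at crop (104,278), (219,266), (117,409), (233,397) and knobs at (242,119) and (288,530). The modules haven't moved.

```bash
cat > n.py <<'E'
from h import *
O=np.array([.569,.146]); yaw=.098
E
python3 - <<'E'
from h import *
P=lambda a:(190+a[0]/4.6,120+a[1]/4.6)
s=[onz("top",P(c),.030)[:2] for c in ((104,278),(219,266),(117,409),(233,397))]
print(np.round(s,4), "mean",np.mean(s,0))
print("yaw studs",[np.arctan2(*(a-b)[::-1]) for a,b in ((s[0],s[2]),(s[1],s[3]))],[np.arctan2(-(a-b)[0],(a-b)[1]) for a,b in ((s[0],s[1]),(s[2],s[3]))], np.linalg.norm(s[0]-s[2]),np.linalg.norm(s[1]-s[3]))
k=[onz("top",P(c),.041)[:2] for c in ((242,119),(288,530))]; print("knob",k,np.mean(k,0),np.arctan2(*(k[0]-k[1])[::-1]))
b=[onz("top",P(c),.014)[:2] for c in ((50,150),(435,104),(486,512),(118,556))]; print(np.round(b,4))
r=[onz("top",P(c),.033)[:2] for c in ((358,239),(374,371))]; print("ridge",r,np.mean(r,0))
E
```

```text
[[0.6002 0.2476]
 [0.6066 0.1751]
 [0.5174 0.2397]
 [0.5237 0.1671]] mean [0.56198459 0.20738074]
yaw studs [np.float64(0.09482422161344502), np.float64(0.09670864215589618)] [np.float64(0.08766372991323167), np.float64(0.08599634527379725)] 0.08318122103212508 0.0833040423513915
knob [array([0.69796601, 0.1588124 ]), array([0.44010383, 0.13300288])] [0.56903492 0.14590764] 0.09975813631029125
[[0.6861 0.2847]
 [0.712  0.0366]
 [0.4492 0.0094]
 [0.4257 0.242 ]]
ridge [array([0.62179545, 0.08724237]), array([0.53821895, 0.0785275 ])] [0.5800072  0.08288493]
```

```bash
cat > go.py <<'E'
# usage: go.py x y yaw -> turn first, then shift in tool axes
import sys,numpy as np
from plant import readout
s=readout.observe(); x,y,w=map(float,sys.argv[1:4]); p=s["tool_pos"]; w0=s["orientation"][2]
d=np.array([x-p[0],y-p[1]]); dw=(w-w0+np.pi)%(2*np.pi)-np.pi
print("az",round(-np.degrees(dw),2),"dx",round(d@[np.cos(w),np.sin(w)],4),"dy",round(d@[np.sin(w),-np.cos(w)],4),"z",round(p[2],4),"pos",p.round(4),"ori",s["orientation"].round(3),"F",s["contact_force"].round(1))
E
python3 -m crank '[{"dx":0,"dy":0,"dz":0,"ax":0,"ay":0,"az":3.8,"hand":0.8},{"dx":0,"dy":0,"dz":0,"ax":0,"ay":0,"az":3.8,"hand":0.8},{"dx":0,"dy":-0.036,"dz":0,"ax":0,"ay":0,"az":0,"hand":0.8},{"dx":0,"dy":-0.036,"dz":0,"ax":0,"ay":0,"az":0,"hand":0.8},{"dx":0,"dy":-0.036,"dz":0,"ax":0,"ay":0,"az":0,"hand":0.8},{"dx":0,"dy":-0.036,"dz":0,"ax":0,"ay":0,"az":0,"hand":0.8},{"dx":0,"dy":-0.036,"dz":0,"ax":0,"ay":0,"az":0,"hand":0.8},{"dx":0,"dy":-0.036,"dz":0,"ax":0,"ay":0,"az":0,"hand":0.8},{"dx":-0.01,"dy":-0.036,"dz":0,"ax":0,"ay":0,"az":0,"hand":0.8},{"dx":-0.011,"dy":-0.036,"dz":0,"ax":0,"ay":0,"az":0,"hand":0.8},{"dx":0,"dy":-0.036,"dz":0,"ax":0,"ay":0,"az":0,"hand":0.8},{"dx":0,"dy":-0.036,"dz":0,"ax":0,"ay":0,"az":0,"hand":0.8}]'
python3 -m crank '[{"dx":0,"dy":-0.036,"dz":0,"ax":0,"ay":0,"az":0,"hand":0.8},{"dx":0,"dy":-0.036,"dz":0.02,"ax":0,"ay":0,"az":0,"hand":0.8},{"dx":0,"dy":0,"dz":0.02,"ax":0,"ay":0,"az":0,"hand":0.8},{"dx":0,"dy":0,"dz":0.02,"ax":0,"ay":0,"az":0,"hand":0.8},{"dx":0,"dy":0,"dz":0,"ax":0,"ay":0,"az":0,"hand":0.8}]'
python3 go.py .4259 -.1384 3.1066
python3 - <<'E'
from h import *
a=optics.get_image("side");b=optics.get_image("top")
cv2.imwrite("pics/s5.png",np.hstack([cv2.resize(a[200:320,200:320],(400,400),interpolation=cv2.INTER_CUBIC),cv2.resize(b[180:300,290:410],(400,400),interpolation=cv2.INTER_CUBIC)])[:,:,::-1])
E
```

```text
t: 11.58
tool_pos: [0.43, -0.0671, 0.1554]
orientation: [-3.141, 0.001, 3.106]
contact_force: [1.1, -0.2, 0.6]
gripper_width: 0.0736
finger_force: 0.0
t: 12.0
tool_pos: [0.425, -0.1368, 0.0923]
orientation: [3.139, -0.006, 3.105]
contact_force: [-0.9, 1.0, -1.0]
gripper_width: 0.0734
finger_force: 0.0
az -0.12 dx -0.0009 dy -0.0016 z 0.0923 pos [ 0.425  -0.1368  0.0923] ori [ 3.139 -0.006  3.105] F [-0.9  1.  -1. ]
```

View pics/s5.png

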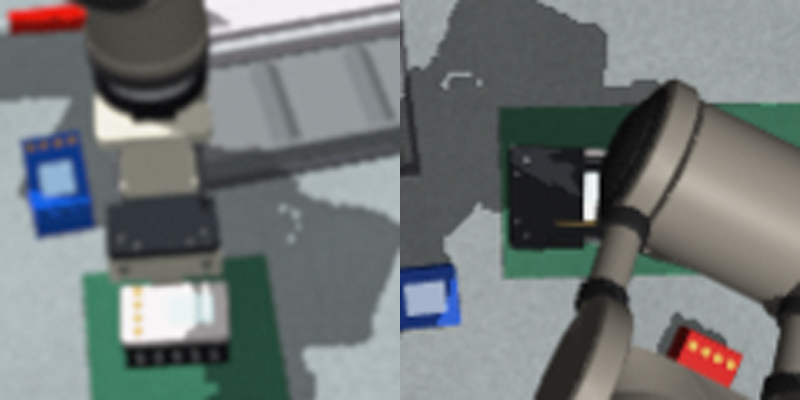

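The crop shows the gripper squarely over module 1, whose lid is between the jaws. I'll descend in two stages and watch the force.

```bash
python3 -m crank '[{"dx":-0.001,"dy":-0.001,"dz":0.025,"ax":0,"ay":0,"az":0,"hand":0.85},{"dx":0,"dy":0,"dz":0.025,"ax":0,"ay":0,"az":0,"hand":0.85},{"dx":0,"dy":0,"dz":0.02,"ax":0,"ay":0,"az":0,"hand":0.85},{"dx":0,"dy":0,"dz":0.01,"ax":0,"ay":0,"az":0,"hand":0.85},{"dx":0,"dy":0,"dz":0,"ax":0,"ay":0,"az":0,"hand":0.85}]'
python3 -m crank '[{"dx":0,"dy":0,"dz":0.01,"ax":0,"ay":0,"az":0,"hand":0.85},{"dx":0,"dy":0,"dz":0.01,"ax":0,"ay":0,"az":0,"hand":0.85},{"dx":0,"dy":0,"dz":0.01,"ax":0,"ay":0,"az":0,"hand":0.85},{"dx":0,"dy":0,"dz":0.005,"ax":0,"ay":0,"az":0,"hand":0.85},{"dx":0,"dy":0,"dz":0,"ax":0,"ay":0,"az":0,"hand":0.85}]'
```

```text
t: 12.52
tool_pos: [0.4283, -0.1372, 0.0146]
orientation: [3.141, -0.001, 3.108]
contact_force: [-0.0, -0.5, 0.3]
gripper_width: 0.0782
finger_force: 0.0
t: 12.93
tool_pos: [0.4291, -0.1377, -0.0193]
orientation: [-3.141, 0.001, 3.108]
contact_force: [0.1, 1.1, 0.7]
gripper_width: 0.0778
finger_force: 0.0
```

```bash
python3 -m crank '[{"dx":0,"dy":0,"dz":0,"ax":0,"ay":0,"az":0,"hand":0.4},{"dx":0,"dy":0,"dz":0,"ax":0,"ay":0,"az":0,"hand":0.4},{"dx":0,"dy":0,"dz":0,"ax":0,"ay":0,"az":0,"hand":0.4},{"dx":0,"dy":0,"dz":0,"ax":0,"ay":0,"az":0,"hand":0.4},{"dx":0,"dy":0,"dz":0,"ax":0,"ay":0,"az":0,"hand":0.4}]' 20
```

```text
t: 13.35
tool_pos: [0.4289, -0.138, -0.0195]
orientation: [-3.141, 0.001, 3.107]
contact_force: [-1.0, 0.1, 4.2]
gripper_width: 0.05
finger_force: 19.9
```

```bash
python3 -m crank '[{"dx":0,"dy":0,"dz":-0.02,"ax":0,"ay":0,"az":0,"hand":0.4},{"dx":0,"dy":0,"dz":-0.035,"ax":0,"ay":0,"az":0,"hand":0.4},{"dx":0,"dy":0,"dz":-0.035,"ax":0,"ay":0,"az":0,"hand":0.4},{"dx":0,"dy":0,"dz":-0.035,"ax":0,"ay":0,"az":0,"hand":0.4},{"dx":0,"dy":0,"dz":-0.025,"ax":0,"ay":0,"az":0,"hand":0.4},{"dx":0,"dy":0,"dz":0,"ax":0,"ay":0,"az":0,"hand":0.4}]'
python3 -m crank '[{"dx":-0.017,"dy":0.03,"dz":0,"ax":0,"ay":0,"az":0,"hand":0.4},{"dx":-0.017,"dy":0.03,"dz":0,"ax":0,"ay":0,"az":0,"hand":0.4},{"dx":-0.017,"dy":0.03,"dz":0,"ax":0,"ay":0,"az":0,"hand":0.4},{"dx":-0.017,"dy":0.03,"dz":0,"ax":0,"ay":0,"az":0,"hand":0.4},{"dx":-0.017,"dy":0.03,"dz":0,"ax":0,"ay":0,"az":0,"hand":0.4},{"dx":-0.017,"dy":0.03,"dz":0,"ax":0,"ay":0,"az":0,"hand":0.4},{"dx":-0.017,"dy":0.03,"dz":0,"ax":0,"ay":0,"az":0,"hand":0.4},{"dx":-0.017,"dy":0.03,"dz":0,"ax":0,"ay":0,"az":0,"hand":0.4},{"dx":-0.017,"dy":0.03,"dz":0,"ax":0,"ay":0,"az":0,"hand":0.4},{"dx":-0.017,"dy":0.03,"dz":0,"ax":0,"ay":0,"az":0,"hand":0.4},{"dx":-0.017,"dy":0.03,"dz":0,"ax":0,"ay":0,"az":0,"hand":0.4},{"dx":-0.017,"dy":0.03,"dz":0,"ax":0,"ay":0,"az":0,"hand":0.4}]'
python3 -m crank '[{"dx":0,"dy":0,"dz":0,"ax":0,"ay":0,"az":6.87,"hand":0.4},{"dx":0,"dy":0,"dz":0,"ax":0,"ay":0,"az":6.87,"hand":0.4},{"dx":0,"dy":0,"dz":0,"ax":0,"ay":0,"az":6.87,"hand":0.4},{"dx":0,"dy":0,"dz":0,"ax":0,"ay":0,"az":6.87,"hand":0.4},{"dx":0,"dy":0,"dz":0,"ax":0,"ay":0,"az":6.87,"hand":0.4},{"dx":0,"dy":0,"dz":0,"ax":0,"ay":0,"az":6.87,"hand":0.4},{"dx":0,"dy":0,"dz":0,"ax":0,"ay":0,"az":6.87,"hand":0.4},{"dx":0,"dy":0,"dz":0,"ax":0,"ay":0,"az":6.87,"hand":0.4},{"dx":0,"dy":0,"dz":0,"ax":0,"ay":0,"az":6.87,"hand":0.4},{"dx":0,"dy":0,"dz":0,"ax":0,"ay":0,"az":6.87,"hand":0.4},{"dx":0,"dy":0,"dz":0,"ax":0,"ay":0,"az":6.87,"hand":0.4},{"dx":0,"dy":0,"dz":0,"ax":0,"ay":0,"az":6.87,"hand":0.4}]'
python3 go.py .6464 .2133 1.668
```

```text
t: 13.85
tool_pos: [0.4312, -0.139, 0.1349]
orientation: [-3.138, 0.009, 3.107]
contact_force: [-0.1, 0.0, -1.7]
gripper_width: 0.0503
finger_force: 19.8
t: 14.85
tool_pos: [0.6446, 0.2164, 0.128]
orientation: [-3.141, -0.003, 3.107]
contact_force: [0.4, -1.0, -1.4]
gripper_width: 0.0499
finger_force: 19.8
t: 15.85
tool_pos: [0.6439, 0.2148, 0.1279]
orientation: [-3.138, 0.0, 1.662]
contact_force: [0.1, 0.3, -2.1]
gripper_width: 0.05
finger_force: 19.8
az -0.33 dx -0.0017 dy 0.0023 z 0.1279 pos [0.6439 0.2148 0.1279] ori [-3.138  0.     1.662] F [ 0.1  0.3 -2.1]
```

```bash
python3 -m crank '[{"dx":-0.001,"dy":0.002,"dz":0.02,"ax":0,"ay":0,"az":-0.3,"hand":0.4},{"dx":0,"dy":0,"dz":0.025,"ax":0,"ay":0,"az":0,"hand":0.4},{"dx":0,"dy":0,"dz":0.025,"ax":0,"ay":0,"az":0,"hand":0.4},{"dx":0,"dy":0,"dz":0.015,"ax":0,"ay":0,"az":0,"hand":0.4},{"dx":0,"dy":0,"dz":0,"ax":0,"ay":0,"az":0,"hand":0.4},{"dx":0,"dy":0,"dz":0,"ax":0,"ay":0,"az":0,"hand":0.4}]'
python3 go.py .6464 .2133 1.668
```

```text
t: 16.35
tool_pos: [0.6457, 0.2139, 0.043]
orientation: [-3.138, 0.0, 1.673]
contact_force: [0.4, 0.2, -1.4]
gripper_width: 0.05
finger_force: 19.8
az 0.31 dx -0.0007 dy 0.0007 z 0.043 pos [0.6457 0.2139 0.043 ] ori [-3.138  0.     1.673] F [ 0.4  0.2 -1.4]
```

```bash
python3 -m crank '[{"dx":0,"dy":0.0005,"dz":0.01,"ax":0,"ay":0,"az":0,"hand":0.4},{"dx":0,"dy":0,"dz":0.01,"ax":0,"ay":0,"az":0,"hand":0.4},{"dx":0,"dy":0,"dz":0.007,"ax":0,"ay":0,"az":0,"hand":0.4},{"dx":0,"dy":0,"dz":0,"ax":0,"ay":0,"az":0,"hand":0.4}]'
python3 -m crank '[{"dx":0,"dy":0,"dz":0.005,"ax":0,"ay":0,"az":0,"hand":0.4},{"dx":0,"dy":0,"dz":0.005,"ax":0,"ay":0,"az":0,"hand":0.4},{"dx":0,"dy":0,"dz":0.004,"ax":0,"ay":0,"az":0,"hand":0.4},{"dx":0,"dy":0,"dz":0.002,"ax":0,"ay":0,"az":0,"hand":0.4},{"dx":0,"dy":0,"dz":0,"ax":0,"ay":0,"az":0,"hand":0.4}]'
```

```text
t: 16.68
tool_pos: [0.6462, 0.214, 0.0162]
orientation: [-3.139, 0.0, 1.673]
contact_force: [-0.6, 0.1, -2.4]
gripper_width: 0.0504
finger_force: 19.8
t: 17.1
tool_pos: [0.6473, 0.2141, 0.0017]
orientation: [-3.141, -0.0, 1.673]
contact_force: [0.1, 0.6, -1.6]
gripper_width: 0.0501
finger_force: 19.8
```

```bash
python3 -m crank '[{"dx":0,"dy":0,"dz":0.002,"ax":0,"ay":0,"az":0,"hand":0.4},{"dx":0,"dy":0,"dz":0.0015,"ax":0,"ay":0,"az":0,"hand":0.4},{"dx":0,"dy":0,"dz":0,"ax":0,"ay":0,"az":0,"hand":0.4},{"dx":0,"dy":0,"dz":0,"ax":0,"ay":0,"az":0,"hand":0.65},{"dx":0,"dy":0,"dz":0,"ax":0,"ay":0,"az":0,"hand":0.65},{"dx":0,"dy":0,"dz":0,"ax":0,"ay":0,"az":0,"hand":0.65}]'
python3 -m crank '[{"dx":0,"dy":0,"dz":-0.01,"ax":0,"ay":0,"az":0,"hand":0.65},{"dx":0,"dy":0,"dz":-0.025,"ax":0,"ay":0,"az":0,"hand":0.65},{"dx":0,"dy":0,"dz":-0.035,"ax":0,"ay":0,"az":0,"hand":0.65},{"dx":0,"dy":0,"dz":-0.035,"ax":0,"ay":0,"az":0,"hand":0.65},{"dx":0,"dy":0,"dz":-0.03,"ax":0,"ay":0,"az":0,"hand":0.65},{"dx":0,"dy":0,"dz":0,"ax":0,"ay":0,"az":0,"hand":0.65}]'
python3 go.py .4350 -.2534 2.905
```

```text
t: 17.6
tool_pos: [0.6476, 0.2145, -0.0012]
orientation: [3.141, -0.0, 1.674]
contact_force: [0.2, 0.2, 0.0]
gripper_width: 0.0591
finger_force: 0.0
t: 18.1
tool_pos: [0.6511, 0.2153, 0.1428]
orientation: [3.128, -0.002, 1.674]
contact_force: [0.8, -0.3, 0.3]
gripper_width: 0.0597
finger_force: 0.0
az -70.55 dx 0.1003 dy -0.5063 z 0.1428 pos [0.6511 0.2153 0.1428] ori [ 3.128e+00 -2.000e-03  1.674e+00] F [ 0.8 -0.3  0.3]
```

```bash
python3 -m crank '[{"dx":0,"dy":0,"dz":0,"ax":0,"ay":0,"az":-7.06,"hand":0.85},{"dx":0,"dy":0,"dz":0,"ax":0,"ay":0,"az":-7.06,"hand":0.85},{"dx":0,"dy":0,"dz":0,"ax":0,"ay":0,"az":-7.06,"hand":0.85},{"dx":0,"dy":0,"dz":0,"ax":0,"ay":0,"az":-7.06,"hand":0.85},{"dx":0,"dy":0,"dz":0,"ax":0,"ay":0,"az":-7.06,"hand":0.85},{"dx":0,"dy":0,"dz":0,"ax":0,"ay":0,"az":-7.06,"hand":0.85},{"dx":0,"dy":0,"dz":0,"ax":0,"ay":0,"az":-7.06,"hand":0.85},{"dx":0,"dy":0,"dz":0,"ax":0,"ay":0,"az":-7.06,"hand":0.85},{"dx":0,"dy":0,"dz":0,"ax":0,"ay":0,"az":-7.06,"hand":0.85},{"dx":0,"dy":0,"dz":0,"ax":0,"ay":0,"az":-7.06,"hand":0.85}]'
python3 - <<'E'
from h import *
b=optics.get_image("top"); cv2.imwrite("pics/t6.png",b[:,:,::-1])
for u,a,r in modules(b,.043,(320,200,450,270)): print(np.round(u,1),a,np.round(r[0],4),np.round(r[1],4),round(r[2],1))
E
python3 go.py .4350 -.2534 2.905
```

```text
t: 18.93
tool_pos: [0.6474, 0.2144, 0.1343]
orientation: [3.141, 0.001, 2.912]
contact_force: [0.7, 0.1, 0.7]
gripper_width: 0.0781
finger_force: 0.0
[388.8 234.6] 426.0 [ 0.435  -0.2535] [0.0483 0.078 ] 75.6
[435.3 224.6] 418.5 [ 0.4609 -0.3881] [0.048  0.0782] 71.6
az 0.82 dx 0.0969 dy -0.5045 z 0.1343 pos [0.6474 0.2143 0.1343] ori [3.141e+00 1.000e-03 2.919e+00] F [-0.2  0.2  0.1]
```

```bash
python3 -m crank '[{"dx":0.007,"dy":-0.036,"dz":0,"ax":0,"ay":0,"az":0.5,"hand":0.85},{"dx":0.007,"dy":-0.036,"dz":0,"ax":0,"ay":0,"az":0.5,"hand":0.85},{"dx":0.007,"dy":-0.036,"dz":0,"ax":0,"ay":0,"az":0,"hand":0.85},{"dx":0.007,"dy":-0.036,"dz":0,"ax":0,"ay":0,"az":0,"hand":0.85},{"dx":0.007,"dy":-0.036,"dz":0,"ax":0,"ay":0,"az":0,"hand":0.85},{"dx":0.007,"dy":-0.036,"dz":0,"ax":0,"ay":0,"az":0,"hand":0.85},{"dx":0.007,"dy":-0.036,"dz":0,"ax":0,"ay":0,"az":0,"hand":0.85},{"dx":0.007,"dy":-0.036,"dz":0,"ax":0,"ay":0,"az":0,"hand":0.85},{"dx":0.007,"dy":-0.036,"dz":0,"ax":0,"ay":0,"az":0,"hand":0.85},{"dx":0.007,"dy":-0.036,"dz":0,"ax":0,"ay":0,"az":0,"hand":0.85},{"dx":0.007,"dy":-0.036,"dz":0,"ax":0,"ay":0,"az":0,"hand":0.85},{"dx":0.007,"dy":-0.036,"dz":0,"ax":0,"ay":0,"az":0,"hand":0.85}]'
python3 -m crank '[{"dx":0.007,"dy":-0.036,"dz":0.01,"ax":0,"ay":0,"az":0,"hand":0.85},{"dx":0.006,"dy":-0.036,"dz":0.015,"ax":0,"ay":0,"az":0,"hand":0.85},{"dx":0,"dy":0,"dz":0.015,"ax":0,"ay":0,"az":0,"hand":0.85},{"dx":0,"dy":0,"dz":0,"ax":0,"ay":0,"az":0,"hand":0.85},{"dx":0,"dy":0,"dz":0,"ax":0,"ay":0,"az":0,"hand":0.85}]'
python3 go.py .4350 -.2534 2.9
```

```text
t: 19.98
tool_pos: [0.4579, -0.1847, 0.1344]
orientation: [-3.141, 0.001, 2.885]
contact_force: [0.8, -1.3, -0.1]
gripper_width: 0.0775
finger_force: 0.0
t: 20.4
tool_pos: [0.4277, -0.2495, 0.0937]
orientation: [3.141, -0.001, 2.885]
contact_force: [-0.2, 0.4, 1.2]
gripper_width: 0.0777
finger_force: 0.0
az -0.84 dx -0.008 dy -0.002 z 0.0937 pos [ 0.4277 -0.2495  0.0937] ori [ 3.141e+00 -1.000e-03  2.885e+00] F [-0.2  0.4  1.2]
```

```bash
python3 -m crank '[{"dx":-0.007,"dy":-0.002,"dz":0.02,"ax":0,"ay":0,"az":-0.8,"hand":0.85},{"dx":0,"dy":0,"dz":0.025,"ax":0,"ay":0,"az":0,"hand":0.85},{"dx":0,"dy":0,"dz":0.025,"ax":0,"ay":0,"az":0,"hand":0.85},{"dx":0,"dy":0,"dz":0.015,"ax":0,"ay":0,"az":0,"hand":0.85},{"dx":0,"dy":0,"dz":0,"ax":0,"ay":0,"az":0,"hand":0.85},{"dx":0,"dy":0,"dz":0.012,"ax":0,"ay":0,"az":0,"hand":0.85},{"dx":0,"dy":0,"dz":0.01,"ax":0,"ay":0,"az":0,"hand":0.85},{"dx":0,"dy":0,"dz":0.006,"ax":0,"ay":0,"az":0,"hand":0.85},{"dx":0,"dy":0,"dz":0,"ax":0,"ay":0,"az":0,"hand":0.85}]'
python3 go.py .4350 -.2534 2.9
python3 -m crank '[{"dx":0,"dy":0,"dz":0,"ax":0,"ay":0,"az":0,"hand":0.4},{"dx":0,"dy":0,"dz":0,"ax":0,"ay":0,"az":0,"hand":0.4},{"dx":0,"dy":0,"dz":0,"ax":0,"ay":0,"az":0,"hand":0.4},{"dx":0,"dy":0,"dz":0,"ax":0,"ay":0,"az":0,"hand":0.4},{"dx":0,"dy":0,"dz":0,"ax":0,"ay":0,"az":0,"hand":0.4}]' 20
python3 go.py .5625 .2082 2.9
```

```text
t: 21.15
tool_pos: [0.4344, -0.2528, -0.0196]
orientation: [3.141, -0.001, 2.903]
contact_force: [-0.2, 0.3, -0.3]
gripper_width: 0.0779
finger_force: 0.0
az 0.15 dx -0.0008 dy -0.0004 z -0.0196 pos [ 0.4344 -0.2528 -0.0196] ori [ 3.141e+00 -1.000e-03  2.903e+00] F [-0.2  0.3 -0.3]
t: 21.57
tool_pos: [0.4345, -0.2536, -0.019]
orientation: [-3.141, 0.001, 2.902]
contact_force: [-0.3, -0.4, 4.1]
gripper_width: 0.0501
finger_force: 20.0
az 0.11 dx -0.0138 dy 0.479 z -0.019 pos [ 0.4345 -0.2536 -0.019 ] ori [-3.141e+00  1.000e-03  2.902e+00] F [-0.3 -0.4  4.1]
```

```bash
python3 -m crank '[{"dx":0,"dy":0,"dz":-0.02,"ax":0,"ay":0,"az":0,"hand":0.4},{"dx":0,"dy":0,"dz":-0.035,"ax":0,"ay":0,"az":0,"hand":0.4},{"dx":0,"dy":0,"dz":-0.035,"ax":0,"ay":0,"az":0,"hand":0.4},{"dx":0,"dy":0,"dz":-0.035,"ax":0,"ay":0,"az":0,"hand":0.4},{"dx":0,"dy":0,"dz":-0.025,"ax":0,"ay":0,"az":0,"hand":0.4},{"dx":0,"dy":0.02,"dz":0,"ax":0,"ay":0,"az":0,"hand":0.4},{"dx":0,"dy":0.035,"dz":0,"ax":0,"ay":0,"az":0,"hand":0.4}]'
python3 -m crank '[{"dx":0,"dy":0.036,"dz":0,"ax":0,"ay":0,"az":0,"hand":0.4},{"dx":0,"dy":0.036,"dz":0,"ax":0,"ay":0,"az":0,"hand":0.4},{"dx":0,"dy":0.036,"dz":0,"ax":0,"ay":0,"az":0,"hand":0.4},{"dx":0,"dy":0.036,"dz":0,"ax":0,"ay":0,"az":0,"hand":0.4},{"dx":0,"dy":0.036,"dz":0,"ax":0,"ay":0,"az":0,"hand":0.4},{"dx":0,"dy":0.036,"dz":0,"ax":0,"ay":0,"az":0,"hand":0.4},{"dx":-0.007,"dy":0.036,"dz":0,"ax":0,"ay":0,"az":0,"hand":0.4},{"dx":-0.007,"dy":0.036,"dz":0,"ax":0,"ay":0,"az":0,"hand":0.4},{"dx":0,"dy":0.036,"dz":0,"ax":0,"ay":0,"az":0,"hand":0.4},{"dx":0,"dy":0.036,"dz":0,"ax":0,"ay":0,"az":0,"hand":0.4},{"dx":0,"dy":0.036,"dz":0,"ax":0,"ay":0,"az":0,"hand":0.4},{"dx":0,"dy":0.028,"dz":0,"ax":0,"ay":0,"az":0,"hand":0.4}]'
python3 -m crank '[{"dx":0,"dy":0,"dz":0,"ax":0,"ay":0,"az":7.06,"hand":0.4},{"dx":0,"dy":0,"dz":0,"ax":0,"ay":0,"az":7.06,"hand":0.4},{"dx":0,"dy":0,"dz":0,"ax":0,"ay":0,"az":7.06,"hand":0.4},{"dx":0,"dy":0,"dz":0,"ax":0,"ay":0,"az":7.06,"hand":0.4},{"dx":0,"dy":0,"dz":0,"ax":0,"ay":0,"az":7.06,"hand":0.4},{"dx":0,"dy":0,"dz":0,"ax":0,"ay":0,"az":7.06,"hand":0.4},{"dx":0,"dy":0,"dz":0,"ax":0,"ay":0,"az":7.06,"hand":0.4},{"dx":0,"dy":0,"dz":0,"ax":0,"ay":0,"az":7.06,"hand":0.4},{"dx":0,"dy":0,"dz":0,"ax":0,"ay":0,"az":7.06,"hand":0.4},{"dx":0,"dy":0,"dz":0,"ax":0,"ay":0,"az":7.06,"hand":0.4},{"dx":0,"dy":0,"dz":0,"ax":0,"ay":0,"az":0,"hand":0.4}]'
python3 go.py .5625 .2082 1.668
python3 - <<'E'
from h import *
b=cv2.imread("pics/t6.png")[:,:,::-1]
hsv=cv2.cvtColor(b,cv2.COLOR_RGB2HSV)
crop(b,195,110,300,235,4.6,"pics/t6c.png")
E
```

```text
t: 22.15
tool_pos: [0.4481, -0.2025, 0.1324]
orientation: [-3.139, 0.004, 2.898]
contact_force: [1.2, 0.6, -3.4]
gripper_width: 0.05
finger_force: 20.0
t: 23.15
tool_pos: [0.5613, 0.2112, 0.1302]
orientation: [3.141, -0.001, 2.903]
contact_force: [-0.2, 0.0, -2.1]
gripper_width: 0.0497
finger_force: 20.0
t: 24.07
tool_pos: [0.5611, 0.2084, 0.1302]
orientation: [-3.14, 0.0, 1.665]
contact_force: [0.5, 0.6, -2.2]
gripper_width: 0.0498
finger_force: 20.0
az -0.15 dx -0.0004 dy 0.0014 z 0.1302 pos [0.5611 0.2084 0.1302] ori [-3.14   0.     1.665] F [ 0.5  0.6 -2.2]
```

View pics/t6c.png

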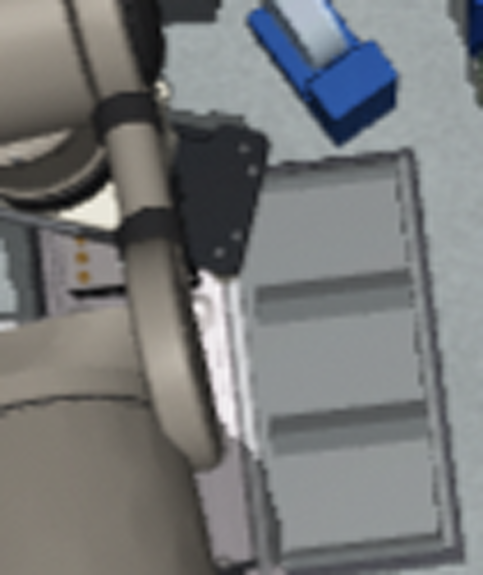

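The crop is mostly hidden by the arm, but the module's lid shows at pocket 3 (crop (85,270)). Next I lower module 2 into pocket 2.

```bash
python3 -m crank '[{"dx":0,"dy":0.001,"dz":0.02,"ax":0,"ay":0,"az":0,"hand":0.4},{"dx":0,"dy":0,"dz":0.025,"ax":0,"ay":0,"az":0,"hand":0.4},{"dx":0,"dy":0,"dz":0.025,"ax":0,"ay":0,"az":0,"hand":0.4},{"dx":0,"dy":0,"dz":0.02,"ax":0,"ay":0,"az":0,"hand":0.4},{"dx":0,"dy":0,"dz":0.012,"ax":0,"ay":0,"az":0,"hand":0.4},{"dx":0,"dy":0,"dz":0,"ax":0,"ay":0,"az":0,"hand":0.4},{"dx":0,"dy":0,"dz":0,"ax":0,"ay":0,"az":0,"hand":0.4}]'
python3 go.py .5625 .2082 1.668
```

```text
t: 24.65
tool_pos: [0.562, 0.2085, 0.0281]
orientation: [-3.14, 0.0, 1.672]
contact_force: [-0.4, 0.6, -2.8]
gripper_width: 0.0502
finger_force: 20.0
az 0.25 dx -0.0004 dy 0.0005 z 0.0281 pos [0.562  0.2085 0.0281] ori [-3.14   0.     1.672] F [-0.4  0.6 -2.8]
```

```bash
python3 -m crank '[{"dx":0,"dy":0,"dz":0.008,"ax":0,"ay":0,"az":0,"hand":0.4},{"dx":0,"dy":0,"dz":0.008,"ax":0,"ay":0,"az":0,"hand":0.4},{"dx":0,"dy":0,"dz":0.006,"ax":0,"ay":0,"az":0,"hand":0.4},{"dx":0,"dy":0,"dz":0.004,"ax":0,"ay":0,"az":0,"hand":0.4},{"dx":0,"dy":0,"dz":0.003,"ax":0,"ay":0,"az":0,"hand":0.4},{"dx":0,"dy":0,"dz":0,"ax":0,"ay":0,"az":0,"hand":0.4}]'
python3 -m crank '[{"dx":0,"dy":0,"dz":0,"ax":0,"ay":0,"az":0,"hand":0.65},{"dx":0,"dy":0,"dz":0,"ax":0,"ay":0,"az":0,"hand":0.65},{"dx":0,"dy":0,"dz":0,"ax":0,"ay":0,"az":0,"hand":0.65},{"dx":0,"dy":0,"dz":-0.01,"ax":0,"ay":0,"az":0,"hand":0.65},{"dx":0,"dy":0,"dz":-0.025,"ax":0,"ay":0,"az":0,"hand":0.65},{"dx":0,"dy":0,"dz":-0.035,"ax":0,"ay":0,"az":0,"hand":0.65},{"dx":0,"dy":0,"dz":-0.035,"ax":0,"ay":0,"az":0,"hand":0.65},{"dx":0,"dy":0,"dz":-0.03,"ax":0,"ay":0,"az":0,"hand":0.65},{"dx":0,"dy":0,"dz":0,"ax":0,"ay":0,"az":0,"hand":0.65}]'
python3 - <<'E'
from h import *
b=optics.get_image("top"); cv2.imwrite("pics/t7.png",b[:,:,::-1])
for u,a,r in modules(b,.043,(320,200,460,270)): print(np.round(u,1),a,np.round(r[0],4),np.round(r[1],4),round(r[2],1))
E
python3 go.py .4609 -.3881 2.826
```

```text
t: 25.15
tool_pos: [0.5622, 0.2086, -0.001]
orientation: [-3.141, 0.0, 1.67]
contact_force: [0.1, -0.6, -2.0]
gripper_width: 0.0503
finger_force: 20.0
t: 25.9
tool_pos: [0.5663, 0.2097, 0.1429]
orientation: [3.128, -0.002, 1.67]
contact_force: [1.2, 0.3, 0.6]
gripper_width: 0.0601
finger_force: 0.0
[435.4 224.6] 415.0 [ 0.4608 -0.388 ] [0.0478 0.0781] 71.9
az -66.23 dx -0.0866 dy -0.6002 z 0.1397 pos [0.5649 0.2093 0.1397] ori [ 3.132e+00 -1.000e-03  1.670e+00] F [ 0.3 -1.1 -0.8]
```

```bash
python3 -m crank '[{"dx":0,"dy":0,"dz":0,"ax":0,"ay":0,"az":-6.62,"hand":0.85},{"dx":0,"dy":0,"dz":0,"ax":0,"ay":0,"az":-6.62,"hand":0.85},{"dx":0,"dy":0,"dz":0,"ax":0,"ay":0,"az":-6.62,"hand":0.85},{"dx":0,"dy":0,"dz":0,"ax":0,"ay":0,"az":-6.62,"hand":0.85},{"dx":0,"dy":0,"dz":0,"ax":0,"ay":0,"az":-6.62,"hand":0.85},{"dx":0,"dy":0,"dz":0,"ax":0,"ay":0,"az":-6.62,"hand":0.85},{"dx":0,"dy":0,"dz":0,"ax":0,"ay":0,"az":-6.62,"hand":0.85},{"dx":0,"dy":0,"dz":0,"ax":0,"ay":0,"az":-6.62,"hand":0.85},{"dx":0,"dy":0,"dz":0,"ax":0,"ay":0,"az":-6.62,"hand":0.85},{"dx":0,"dy":0,"dz":0,"ax":0,"ay":0,"az":-6.62,"hand":0.85}]'
python3 -m crank '[{"dx":-0.005,"dy":-0.0353,"dz":0,"ax":0,"ay":0,"az":0,"hand":0.85},{"dx":-0.005,"dy":-0.0353,"dz":0,"ax":0,"ay":0,"az":0,"hand":0.85},{"dx":-0.005,"dy":-0.0353,"dz":0,"ax":0,"ay":0,"az":0,"hand":0.85},{"dx":-0.005,"dy":-0.0353,"dz":0,"ax":0,"ay":0,"az":0,"hand":0.85},{"dx":-0.005,"dy":-0.0353,"dz":0,"ax":0,"ay":0,"az":0,"hand":0.85},{"dx":-0.005,"dy":-0.0353,"dz":0,"ax":0,"ay":0,"az":0,"hand":0.85},{"dx":-0.005,"dy":-0.0353,"dz":0,"ax":0,"ay":0,"az":0,"hand":0.85},{"dx":-0.005,"dy":-0.0353,"dz":0,"ax":0,"ay":0,"az":0,"hand":0.85},{"dx":-0.005,"dy":-0.0353,"dz":0,"ax":0,"ay":0,"az":0,"hand":0.85},{"dx":-0.005,"dy":-0.0353,"dz":0,"ax":0,"ay":0,"az":0,"hand":0.85}]'
python3 go.py .4608 -.388 2.826
```

```text
t: 26.78
tool_pos: [0.5618, 0.2085, 0.1339]
orientation: [-3.141, -0.001, 2.831]
contact_force: [0.8, 0.2, -0.1]
gripper_width: 0.0784
finger_force: 0.0
t: 27.62
tool_pos: [0.4991, -0.1438, 0.1341]
orientation: [3.141, -0.001, 2.825]
contact_force: [0.5, -0.6, -0.3]
gripper_width: 0.078
finger_force: 0.0
az -0.04 dx -0.0394 dy -0.2441 z 0.1341 pos [ 0.4991 -0.1438  0.1341] ori [ 3.141e+00 -1.000e-03  2.825e+00] F [ 0.5 -0.6 -0.3]
```

```bash
python3 -m crank '[{"dx":-0.0056,"dy":-0.0349,"dz":0,"ax":0,"ay":0,"az":0,"hand":0.85},{"dx":-0.0056,"dy":-0.0349,"dz":0,"ax":0,"ay":0,"az":0,"hand":0.85},{"dx":-0.0056,"dy":-0.0349,"dz":0,"ax":0,"ay":0,"az":0,"hand":0.85},{"dx":-0.0056,"dy":-0.0349,"dz":0,"ax":0,"ay":0,"az":0,"hand":0.85},{"dx":-0.0056,"dy":-0.0349,"dz":0,"ax":0,"ay":0,"az":0,"hand":0.85},{"dx":-0.0056,"dy":-0.0349,"dz":0.01,"ax":0,"ay":0,"az":0,"hand":0.85},{"dx":-0.0056,"dy":-0.0349,"dz":0.02,"ax":0,"ay":0,"az":0,"hand":0.85},{"dx":0,"dy":0,"dz":0.02,"ax":0,"ay":0,"az":0,"hand":0.85},{"dx":0,"dy":0,"dz":0,"ax":0,"ay":0,"az":0,"hand":0.85},{"dx":0,"dy":0,"dz":0,"ax":0,"ay":0,"az":0,"hand":0.85}]'
python3 go.py .4608 -.388 2.826
```

```text
t: 28.45
tool_pos: [0.4604, -0.3856, 0.0831]
orientation: [3.139, -0.004, 2.825]
contact_force: [-0.3, 0.3, -0.8]
gripper_width: 0.078
finger_force: 0.0
az -0.08 dx -0.0011 dy -0.0022 z 0.0831 pos [ 0.4604 -0.3856  0.0831] ori [ 3.139 -0.004  2.825] F [-0.3  0.3 -0.8]
```

```bash
python3 -m crank '[{"dx":0,"dy":-0.001,"dz":0.02,"ax":0,"ay":0,"az":0,"hand":0.85},{"dx":0,"dy":0,"dz":0.025,"ax":0,"ay":0,"az":0,"hand":0.85},{"dx":0,"dy":0,"dz":0.02,"ax":0,"ay":0,"az":0,"hand":0.85},{"dx":0,"dy":0,"dz":0.015,"ax":0,"ay":0,"az":0,"hand":0.85},{"dx":0,"dy":0,"dz":0.014,"ax":0,"ay":0,"az":0,"hand":0.85},{"dx":0,"dy":0,"dz":0.01,"ax":0,"ay":0,"az":0,"hand":0.85},{"dx":0,"dy":0,"dz":0,"ax":0,"ay":0,"az":0,"hand":0.85}]'
python3 go.py .4608 -.388 2.826
python3 -m crank '[{"dx":0,"dy":0,"dz":0,"ax":0,"ay":0,"az":0,"hand":0.4},{"dx":0,"dy":0,"dz":0,"ax":0,"ay":0,"az":0,"hand":0.4},{"dx":0,"dy":0,"dz":0,"ax":0,"ay":0,"az":0,"hand":0.4},{"dx":0,"dy":0,"dz":0,"ax":0,"ay":0,"az":0,"hand":0.4},{"dx":0,"dy":0,"dz":0,"ax":0,"ay":0,"az":0,"hand":0.4}]' 20
python3 go.py .4789 .2001 2.826
```

```text
t: 29.03
tool_pos: [0.4612, -0.3861, -0.0202]
orientation: [3.14, -0.002, 2.827]
contact_force: [-0.7, 1.0, 0.1]
gripper_width: 0.0779
finger_force: 0.0
az 0.05 dx -0.0002 dy -0.002 z -0.0202 pos [ 0.4612 -0.3861 -0.0202] ori [ 3.140e+00 -2.000e-03  2.827e+00] F [-0.7  1.   0.1]
t: 29.45
tool_pos: [0.4615, -0.388, -0.0187]
orientation: [-3.141, 0.001, 2.825]
contact_force: [0.3, 1.3, 6.6]
gripper_width: 0.0502
finger_force: 20.0
az -0.04 dx 0.166 dy 0.5645 z -0.0187 pos [ 0.4615 -0.388  -0.0187] ori [-3.141e+00  1.000e-03  2.825e+00] F [0.3 1.3 6.6]
```

```bash
python3 -m crank '[{"dx":0,"dy":0,"dz":-0.02,"ax":0,"ay":0,"az":0,"hand":0.4},{"dx":0,"dy":0,"dz":-0.035,"ax":0,"ay":0,"az":0,"hand":0.4},{"dx":0,"dy":0,"dz":-0.035,"ax":0,"ay":0,"az":0,"hand":0.4},{"dx":0,"dy":0,"dz":-0.035,"ax":0,"ay":0,"az":0,"hand":0.4},{"dx":0,"dy":0,"dz":-0.025,"ax":0,"ay":0,"az":0,"hand":0.4},{"dx":0.0098,"dy":0.0332,"dz":0,"ax":0,"ay":0,"az":0,"hand":0.4},{"dx":0.0098,"dy":0.0332,"dz":0,"ax":0,"ay":0,"az":0,"hand":0.4},{"dx":0.0098,"dy":0.0332,"dz":0,"ax":0,"ay":0,"az":0,"hand":0.4},{"dx":0.0098,"dy":0.0332,"dz":0,"ax":0,"ay":0,"az":0,"hand":0.4},{"dx":0.0098,"dy":0.0332,"dz":0,"ax":0,"ay":0,"az":0,"hand":0.4},{"dx":0.0098,"dy":0.0332,"dz":0,"ax":0,"ay":0,"az":0,"hand":0.4}]'
python3 -m crank '[{"dx":0.0098,"dy":0.0332,"dz":0,"ax":0,"ay":0,"az":0,"hand":0.4},{"dx":0.0098,"dy":0.0332,"dz":0,"ax":0,"ay":0,"az":0,"hand":0.4},{"dx":0.0098,"dy":0.0332,"dz":0,"ax":0,"ay":0,"az":0,"hand":0.4},{"dx":0.0098,"dy":0.0332,"dz":0,"ax":0,"ay":0,"az":0,"hand":0.4},{"dx":0.0098,"dy":0.0332,"dz":0,"ax":0,"ay":0,"az":0,"hand":0.4},{"dx":0.0098,"dy":0.0332,"dz":0,"ax":0,"ay":0,"az":0,"hand":0.4},{"dx":0.0098,"dy":0.0332,"dz":0,"ax":0,"ay":0,"az":0,"hand":0.4},{"dx":0.0098,"dy":0.0332,"dz":0,"ax":0,"ay":0,"az":0,"hand":0.4},{"dx":0.0098,"dy":0.0332,"dz":0,"ax":0,"ay":0,"az":0,"hand":0.4},{"dx":0.0098,"dy":0.0332,"dz":0,"ax":0,"ay":0,"az":0,"hand":0.4},{"dx":0.0098,"dy":0.0332,"dz":0,"ax":0,"ay":0,"az":0,"hand":0.4}]'
python3 -m crank '[{"dx":0,"dy":0,"dz":0,"ax":0,"ay":0,"az":6.63,"hand":0.4},{"dx":0,"dy":0,"dz":0,"ax":0,"ay":0,"az":6.63,"hand":0.4},{"dx":0,"dy":0,"dz":0,"ax":0,"ay":0,"az":6.63,"hand":0.4},{"dx":0,"dy":0,"dz":0,"ax":0,"ay":0,"az":6.63,"hand":0.4},{"dx":0,"dy":0,"dz":0,"ax":0,"ay":0,"az":6.63,"hand":0.4},{"dx":0,"dy":0,"dz":0,"ax":0,"ay":0,"az":6.63,"hand":0.4},{"dx":0,"dy":0,"dz":0,"ax":0,"ay":0,"az":6.63,"hand":0.4},{"dx":0,"dy":0,"dz":0,"ax":0,"ay":0,"az":6.63,"hand":0.4},{"dx":0,"dy":0,"dz":0,"ax":0,"ay":0,"az":6.63,"hand":0.4},{"dx":0,"dy":0,"dz":0,"ax":0,"ay":0,"az":6.63,"hand":0.4},{"dx":0,"dy":0,"dz":0,"ax":0,"ay":0,"az":0,"hand":0.4}]'
python3 go.py .4789 .2001 1.668
```

```text
t: 30.37
tool_pos: [0.4667, -0.1784, 0.1306]
orientation: [3.141, -0.0, 2.825]
contact_force: [1.5, 0.1, -3.0]
gripper_width: 0.05
finger_force: 20.0
t: 31.28
tool_pos: [0.4779, 0.2022, 0.1307]
orientation: [-3.142, -0.0, 2.825]
contact_force: [-0.2, 0.0, -2.4]
gripper_width: 0.05
finger_force: 20.0
t: 32.2
tool_pos: [0.4781, 0.2004, 0.1305]
orientation: [-3.141, -0.0, 1.664]
contact_force: [-0.2, -0.1, -2.3]
gripper_width: 0.0499
finger_force: 20.0
az -0.23 dx -0.0004 dy 0.0007 z 0.1305 pos [0.4781 0.2004 0.1305] ori [-3.141 -0.     1.664] F [-0.2 -0.1 -2.3]
```

```bash
python3 -m crank '[{"dx":0,"dy":0.0005,"dz":0.02,"ax":0,"ay":0,"az":-0.2,"hand":0.4},{"dx":0,"dy":0,"dz":0.025,"ax":0,"ay":0,"az":0,"hand":0.4},{"dx":0,"dy":0,"dz":0.025,"ax":0,"ay":0,"az":0,"hand":0.4},{"dx":0,"dy":0,"dz":0.02,"ax":0,"ay":0,"az":0,"hand":0.4},{"dx":0,"dy":0,"dz":0.012,"ax":0,"ay":0,"az":0,"hand":0.4},{"dx":0,"dy":0,"dz":0,"ax":0,"ay":0,"az":0,"hand":0.4},{"dx":0,"dy":0,"dz":0,"ax":0,"ay":0,"az":0,"hand":0.4}]'
python3 go.py .4789 .2001 1.668
python3 -m crank '[{"dx":0,"dy":0,"dz":0.008,"ax":0,"ay":0,"az":0,"hand":0.4},{"dx":0,"dy":0,"dz":0.008,"ax":0,"ay":0,"az":0,"hand":0.4},{"dx":0,"dy":0,"dz":0.006,"ax":0,"ay":0,"az":0,"hand":0.4},{"dx":0,"dy":0,"dz":0.004,"ax":0,"ay":0,"az":0,"hand":0.4},{"dx":0,"dy":0,"dz":0.003,"ax":0,"ay":0,"az":0,"hand":0.4},{"dx":0,"dy":0,"dz":0,"ax":0,"ay":0,"az":0,"hand":0.4}]'
```

```text
t: 32.78
tool_pos: [0.4785, 0.2004, 0.0284]
orientation: [-3.14, 0.0, 1.674]
contact_force: [-0.6, -0.2, -2.0]
gripper_width: 0.0499
finger_force: 20.0
az 0.35 dx -0.0004 dy 0.0003 z 0.0284 pos [0.4785 0.2004 0.0284] ori [-3.14   0.     1.674] F [-0.6 -0.2 -2. ]
t: 33.28
tool_pos: [0.4785, 0.2005, -0.001]
orientation: [-3.141, 0.0, 1.672]
contact_force: [0.1, -0.7, -2.3]
gripper_width: 0.0499
finger_force: 20.0
```

```bash
python3 -m crank '[{"dx":0,"dy":0,"dz":0,"ax":0,"ay":0,"az":0,"hand":0.65},{"dx":0,"dy":0,"dz":0,"ax":0,"ay":0,"az":0,"hand":0.65},{"dx":0,"dy":0,"dz":0,"ax":0,"ay":0,"az":0,"hand":0.65},{"dx":0,"dy":0,"dz":-0.01,"ax":0,"ay":0,"az":0,"hand":0.65},{"dx":0,"dy":0,"dz":-0.025,"ax":0,"ay":0,"az":0,"hand":0.65},{"dx":0,"dy":0,"dz":-0.035,"ax":0,"ay":0,"az":0,"hand":0.65},{"dx":0,"dy":0,"dz":-0.035,"ax":0,"ay":0,"az":0,"hand":0.65},{"dx":0,"dy":0,"dz":-0.03,"ax":0,"ay":0,"az":0,"hand":0.65},{"dx":0.035,"dy":-0.02,"dz":0,"ax":0,"ay":0,"az":0,"hand":0.35},{"dx":0.035,"dy":-0.02,"dz":0,"ax":0,"ay":0,"az":0,"hand":0.35},{"dx":0.035,"dy":-0.02,"dz":0,"ax":0,"ay":0,"az":0,"hand":0.35}]'
python3 -m crank '[{"dx":0,"dy":0,"dz":0,"ax":0,"ay":0,"az":-7,"hand":0.35},{"dx":0,"dy":0,"dz":0,"ax":0,"ay":0,"az":-7,"hand":0.35},{"dx":0,"dy":0,"dz":0,"ax":0,"ay":0,"az":-7,"hand":0.35},{"dx":0,"dy":0,"dz":0,"ax":0,"ay":0,"az":-7,"hand":0.35},{"dx":0,"dy":0,"dz":0,"ax":0,"ay":0,"az":-7,"hand":0.35},{"dx":0,"dy":0,"dz":0,"ax":0,"ay":0,"az":-7,"hand":0.35},{"dx":0,"dy":0,"dz":0,"ax":0,"ay":0,"az":-7,"hand":0.35},{"dx":0,"dy":0,"dz":0,"ax":0,"ay":0,"az":-7,"hand":0.35},{"dx":0,"dy":0,"dz":0,"ax":0,"ay":0,"az":-7,"hand":0.35},{"dx":0,"dy":0,"dz":0,"ax":0,"ay":0,"az":-7,"hand":0.35},{"dx":0,"dy":0,"dz":0,"ax":0,"ay":0,"az":-7,"hand":0.35},{"dx":0,"dy":0,"dz":0,"ax":0,"ay":0,"az":-7,"hand":0.35}]'
python3 - <<'E'
from h import *
b=optics.get_image("top"); cv2.imwrite("pics/t8full.png",b[:,:,::-1]); crop(b,185,115,315,245,4.6,"pics/t8.png")
E
python3 go.py .5552 .3115 3.238
```

```text
t: 34.2
tool_pos: [0.4084, 0.2998, 0.1366]
orientation: [3.139, -0.001, 1.669]
contact_force: [1.4, 1.2, -0.5]
gripper_width: 0.0439
finger_force: 0.0
t: 35.2
tool_pos: [0.4087, 0.2991, 0.1357]
orientation: [3.141, 0.001, -3.139]
contact_force: [0.2, -0.3, 0.5]
gripper_width: 0.032
finger_force: 0.0
az -4.97 dx -0.147 dy -0.0017 z 0.1357 pos [0.4087 0.299  0.1357] ori [ 3.141e+00  1.000e-03 -3.132e+00] F [ 0.5 -0.5  0.4]
```

View pics/t8.png

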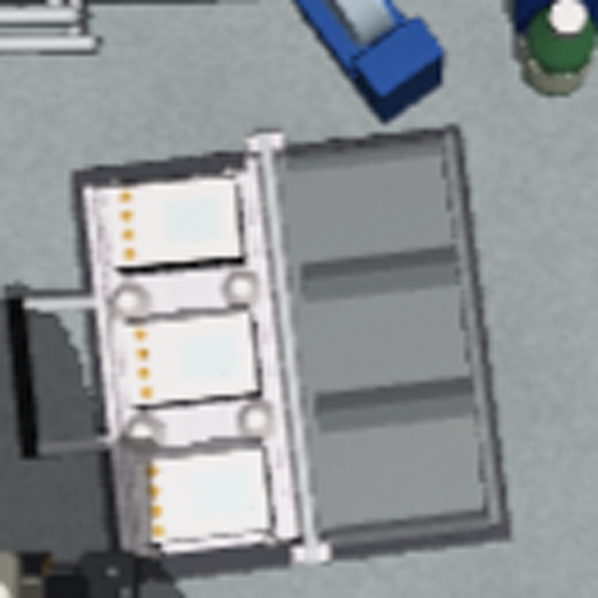

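The crop shows all three modules lying lid up in their pockets, centres at about (180,225), (195,358) and (210,495), with the bar at (22,378). Now I'll grip the bar again.

```bash
python3 -m crank '[{"dx":0,"dy":0,"dz":0,"ax":0,"ay":0,"az":-5,"hand":0.35},{"dx":-0.0293,"dy":0,"dz":0,"ax":0,"ay":0,"az":0,"hand":0.35},{"dx":-0.0293,"dy":0,"dz":0,"ax":0,"ay":0,"az":0,"hand":0.35},{"dx":-0.0293,"dy":0,"dz":0,"ax":0,"ay":0,"az":0,"hand":0.35},{"dx":-0.0293,"dy":0,"dz":0,"ax":0,"ay":0,"az":0,"hand":0.35},{"dx":-0.0293,"dy":0,"dz":0,"ax":0,"ay":0,"az":0,"hand":0.35},{"dx":0,"dy":0,"dz":0.03,"ax":0,"ay":0,"az":0,"hand":0.35},{"dx":0,"dy":0,"dz":0.03,"ax":0,"ay":0,"az":0,"hand":0.35},{"dx":0,"dy":0,"dz":0,"ax":0,"ay":0,"az":0,"hand":0.35},{"dx":0,"dy":0,"dz":0,"ax":0,"ay":0,"az":0,"hand":0.35}]'
python3 go.py .5552 .3115 3.238
```

```text
t: 36.08
tool_pos: [0.5536, 0.3107, 0.074]
orientation: [-3.141, -0.003, -3.06]
contact_force: [-0.3, -0.8, 1.4]
gripper_width: 0.0316
finger_force: 0.0
az -0.85 dx -0.0017 dy 0.0006 z 0.074 pos [0.5536 0.3107 0.074 ] ori [-3.141e+00 -3.000e-03 -3.060e+00] F [-0.3 -0.8  1.4]
```

```bash
python3 -m crank '[{"dx":-0.001,"dy":0,"dz":0.025,"ax":0,"ay":0,"az":-0.9,"hand":0.35},{"dx":0,"dy":0,"dz":0.025,"ax":0,"ay":0,"az":0,"hand":0.35},{"dx":0,"dy":0,"dz":0.02,"ax":0,"ay":0,"az":0,"hand":0.35},{"dx":0,"dy":0,"dz":0.012,"ax":0,"ay":0,"az":0,"hand":0.35},{"dx":0,"dy":0,"dz":0.007,"ax":0,"ay":0,"az":0,"hand":0.35},{"dx":0,"dy":0,"dz":0,"ax":0,"ay":0,"az":0,"hand":0.35},{"dx":0,"dy":0,"dz":0,"ax":0,"ay":0,"az":0,"hand":0},{"dx":0,"dy":0,"dz":0,"ax":0,"ay":0,"az":0,"hand":0},{"dx":0,"dy":0,"dz":0,"ax":0,"ay":0,"az":0,"hand":0},{"dx":0,"dy":0,"dz":0,"ax":0,"ay":0,"az":0,"hand":0},{"dx":0,"dy":0,"dz":0,"ax":0,"ay":0,"az":0,"hand":0}]' 30
python3 - <<'E'
import numpy as np
th=np.append(np.arange(0.0,3.14,0.1),3.15); y=166*np.cos(th); z=166*np.sin(th)
print([(round(th[i+1],2),round(float(y[i+1]-y[i]),1),round(float(z[i]-z[i+1]),1)) for i in range(len(th)-1)])
E
```

```text
t: 37.0
tool_pos: [0.5563, 0.3121, -0.0131]
orientation: [3.14, 0.002, -3.043]
contact_force: [-0.6, 2.2, 4.2]
gripper_width: 0.0108
finger_force: 30.0
[(np.float64(0.1), -0.8, -16.6), (np.float64(0.2), -2.5, -16.4), (np.float64(0.3), -4.1, -16.1), (np.float64(0.4), -5.7, -15.6), (np.float64(0.5), -7.2, -14.9), (np.float64(0.6), -8.7, -14.1), (np.float64(0.7), -10.0, -13.2), (np.float64(0.8), -11.3, -12.1), (np.float64(0.9), -12.5, -11.0), (np.float64(1.0), -13.5, -9.7), (np.float64(1.1), -14.4, -8.3), (np.float64(1.2), -15.1, -6.8), (np.float64(1.3), -15.7, -5.2), (np.float64(1.4), -16.2, -3.6), (np.float64(1.5), -16.5, -2.0), (np.float64(1.6), -16.6, -0.3), (np.float64(1.7), -16.5, 1.3), (np.float64(1.8), -16.3, 3.0), (np.float64(1.9), -16.0, 4.6), (np.float64(2.0), -15.4, 6.1), (np.float64(2.1), -14.7, 7.7), (np.float64(2.2), -13.9, 9.1), (np.float64(2.3), -12.9, 10.4), (np.float64(2.4), -11.8, 11.7), (np.float64(2.5), -10.6, 12.8), (np.float64(2.6), -9.3, 13.8), (np.float64(2.7), -7.8, 14.6), (np.float64(2.8), -6.3, 15.3), (np.float64(2.9), -4.8, 15.9), (np.float64(3.0), -3.2, 16.3), (np.float64(3.1), -1.5, 16.5), (np.float64(3.15), -0.1, 8.3)]
```

```bash
python3 -m crank '[{"dx":0,"dy":-0.0002,"dz":-0.0083,"ax":0,"ay":0,"az":0,"hand":0},{"dx":0,"dy":-0.0006,"dz":-0.0083,"ax":0,"ay":0,"az":0,"hand":0},{"dx":0,"dy":-0.001,"dz":-0.0082,"ax":0,"ay":0,"az":0,"hand":0},{"dx":0,"dy":-0.0014,"dz":-0.0082,"ax":0,"ay":0,"az":0,"hand":0},{"dx":0,"dy":-0.0018,"dz":-0.0081,"ax":0,"ay":0,"az":0,"hand":0},{"dx":0,"dy":-0.0023,"dz":-0.008,"ax":0,"ay":0,"az":0,"hand":0},{"dx":0,"dy":-0.0027,"dz":-0.0079,"ax":0,"ay":0,"az":0,"hand":0},{"dx":0,"dy":-0.003,"dz":-0.0077,"ax":0,"ay":0,"az":0,"hand":0},{"dx":0,"dy":-0.0034,"dz":-0.0076,"ax":0,"ay":0,"az":0,"hand":0},{"dx":0,"dy":-0.0038,"dz":-0.0074,"ax":0,"ay":0,"az":0,"hand":0},{"dx":0,"dy":-0.0042,"dz":-0.0072,"ax":0,"ay":0,"az":0,"hand":0},{"dx":0,"dy":-0.0045,"dz":-0.007,"ax":0,"ay":0,"az":0,"hand":0}]' 30
```

```text
t: 38.0
tool_pos: [0.559, 0.2857, 0.0803]
orientation: [3.136, 0.003, -3.042]
contact_force: [1.9, 12.3, -3.2]
gripper_width: 0.0111
finger_force: 30.0
```

```bash
python3 -m crank '[{"dx":0,"dy":-0.0048,"dz":-0.0067,"ax":0,"ay":0,"az":0,"hand":0},{"dx":0,"dy":-0.0052,"dz":-0.0065,"ax":0,"ay":0,"az":0,"hand":0},{"dx":0,"dy":-0.0055,"dz":-0.0062,"ax":0,"ay":0,"az":0,"hand":0},{"dx":0,"dy":-0.0058,"dz":-0.0059,"ax":0,"ay":0,"az":0,"hand":0},{"dx":0,"dy":-0.0061,"dz":-0.0056,"ax":0,"ay":0,"az":0,"hand":0},{"dx":0,"dy":-0.0064,"dz":-0.0053,"ax":0,"ay":0,"az":0,"hand":0},{"dx":0,"dy":-0.0066,"dz":-0.005,"ax":0,"ay":0,"az":0,"hand":0},{"dx":0,"dy":-0.0069,"dz":-0.0047,"ax":0,"ay":0,"az":0,"hand":0},{"dx":0,"dy":-0.0071,"dz":-0.0043,"ax":0,"ay":0,"az":0,"hand":0},{"dx":0,"dy":-0.0073,"dz":-0.004,"ax":0,"ay":0,"az":0,"hand":0},{"dx":0,"dy":-0.0075,"dz":-0.0036,"ax":0,"ay":0,"az":0,"hand":0},{"dx":0,"dy":-0.0076,"dz":-0.0032,"ax":0,"ay":0,"az":0,"hand":0}]' 30
```

```text
t: 39.0
tool_pos: [0.5669, 0.211, 0.1449]
orientation: [3.133, 0.007, -3.041]
contact_force: [-4.6, 15.3, 17.6]
gripper_width: 0.0111
finger_force: 30.0
```

```bash
python3 -m crank '[{"dx":0,"dy":-0.0052,"dz":-0.0017,"ax":0,"ay":0,"az":0,"hand":0},{"dx":0,"dy":-0.0052,"dz":-0.0017,"ax":0,"ay":0,"az":0,"hand":0},{"dx":0,"dy":-0.0053,"dz":-0.0017,"ax":0,"ay":0,"az":0,"hand":0},{"dx":0,"dy":-0.0054,"dz":-0.0012,"ax":0,"ay":0,"az":0,"hand":0},{"dx":0,"dy":-0.0054,"dz":-0.0012,"ax":0,"ay":0,"az":0,"hand":0},{"dx":0,"dy":-0.0054,"dz":-0.0012,"ax":0,"ay":0,"az":0,"hand":0},{"dx":0,"dy":-0.0055,"dz":-0.0007,"ax":0,"ay":0,"az":0,"hand":0},{"dx":0,"dy":-0.0055,"dz":-0.0007,"ax":0,"ay":0,"az":0,"hand":0},{"dx":0,"dy":-0.0055,"dz":-0.0006,"ax":0,"ay":0,"az":0,"hand":0},{"dx":0,"dy":-0.0055,"dz":-0.0001,"ax":0,"ay":0,"az":0,"hand":0},{"dx":0,"dy":-0.0055,"dz":-0.0001,"ax":0,"ay":0,"az":0,"hand":0},{"dx":0,"dy":-0.0055,"dz":-0.0001,"ax":0,"ay":0,"az":0,"hand":0}]' 30
```

```text
t: 40.0
tool_pos: [0.5737, 0.143, 0.1552]
orientation: [3.139, 0.006, -3.042]
contact_force: [-1.9, 5.1, 14.4]
gripper_width: 0.011
finger_force: 30.0
```

```bash
python3 -m crank '[{"dx":0,"dy":-0.0055,"dz":0.0004,"ax":0,"ay":0,"az":0,"hand":0},{"dx":0,"dy":-0.0055,"dz":0.0004,"ax":0,"ay":0,"az":0,"hand":0},{"dx":0,"dy":-0.0055,"dz":0.0005,"ax":0,"ay":0,"az":0,"hand":0},{"dx":0,"dy":-0.0054,"dz":0.001,"ax":0,"ay":0,"az":0,"hand":0},{"dx":0,"dy":-0.0054,"dz":0.001,"ax":0,"ay":0,"az":0,"hand":0},{"dx":0,"dy":-0.0054,"dz":0.001,"ax":0,"ay":0,"az":0,"hand":0},{"dx":0,"dy":-0.0053,"dz":0.0015,"ax":0,"ay":0,"az":0,"hand":0},{"dx":0,"dy":-0.0053,"dz":0.0015,"ax":0,"ay":0,"az":0,"hand":0},{"dx":0,"dy":-0.0053,"dz":0.0016,"ax":0,"ay":0,"az":0,"hand":0},{"dx":0,"dy":-0.0051,"dz":0.002,"ax":0,"ay":0,"az":0,"hand":0},{"dx":0,"dy":-0.0051,"dz":0.002,"ax":0,"ay":0,"az":0,"hand":0},{"dx":0,"dy":-0.0052,"dz":0.0021,"ax":0,"ay":0,"az":0,"hand":0}]' 30
```

```text
t: 41.0
tool_pos: [0.5801, 0.0783, 0.1381]
orientation: [3.141, 0.004, -3.042]
contact_force: [2.5, 4.1, -0.1]
gripper_width: 0.0108
finger_force: 30.0
```

```bash
python3 -m crank '[{"dx":0,"dy":-0.0049,"dz":0.0025,"ax":0,"ay":0,"az":0,"hand":0},{"dx":0,"dy":-0.0049,"dz":0.0026,"ax":0,"ay":0,"az":0,"hand":0},{"dx":0,"dy":-0.0049,"dz":0.0026,"ax":0,"ay":0,"az":0,"hand":0},{"dx":0,"dy":-0.0046,"dz":0.003,"ax":0,"ay":0,"az":0,"hand":0},{"dx":0,"dy":-0.0046,"dz":0.003,"ax":0,"ay":0,"az":0,"hand":0},{"dx":0,"dy":-0.0047,"dz":0.0031,"ax":0,"ay":0,"az":0,"hand":0},{"dx":0,"dy":-0.0043,"dz":0.0034,"ax":0,"ay":0,"az":0,"hand":0},{"dx":0,"dy":-0.0043,"dz":0.0035,"ax":0,"ay":0,"az":0,"hand":0},{"dx":0,"dy":-0.0043,"dz":0.0035,"ax":0,"ay":0,"az":0,"hand":0},{"dx":0,"dy":-0.004,"dz":0.0039,"ax":0,"ay":0,"az":0,"hand":0},{"dx":0,"dy":-0.0039,"dz":0.0039,"ax":0,"ay":0,"az":0,"hand":0},{"dx":0,"dy":-0.0039,"dz":0.0039,"ax":0,"ay":0,"az":0,"hand":0}]' 30
```

```text
t: 42.0
tool_pos: [0.5849, 0.0249, 0.0977]
orientation: [3.141, 0.002, -3.043]
contact_force: [3.9, 4.2, 3.4]
gripper_width: 0.0107
finger_force: 30.0
```

```bash
python3 -m crank '[{"dx":0,"dy":-0.0053,"dz":0.0064,"ax":0,"ay":0,"az":0,"hand":0},{"dx":0,"dy":-0.0053,"dz":0.0064,"ax":0,"ay":0,"az":0,"hand":0},{"dx":0,"dy":-0.0047,"dz":0.0069,"ax":0,"ay":0,"az":0,"hand":0},{"dx":0,"dy":-0.0046,"dz":0.0069,"ax":0,"ay":0,"az":0,"hand":0},{"dx":0,"dy":-0.0039,"dz":0.0073,"ax":0,"ay":0,"az":0,"hand":0},{"dx":0,"dy":-0.0039,"dz":0.0073,"ax":0,"ay":0,"az":0,"hand":0},{"dx":0,"dy":-0.0032,"dz":0.0077,"ax":0,"ay":0,"az":0,"hand":0},{"dx":0,"dy":-0.0031,"dz":0.0077,"ax":0,"ay":0,"az":0,"hand":0},{"dx":0,"dy":0,"dz":0,"ax":0,"ay":0,"az":0,"hand":0}]' 30
```

```text
t: 42.75
tool_pos: [0.5875, -0.0096, 0.0392]
orientation: [3.141, -0.0, -3.043]
contact_force: [6.0, 2.0, -4.1]
gripper_width: 0.0111
finger_force: 30.0
```

```bash
python3 -m crank '[{"dx":0,"dy":-0.0024,"dz":0.0079,"ax":0,"ay":0,"az":0,"hand":0},{"dx":0,"dy":-0.0024,"dz":0.008,"ax":0,"ay":0,"az":0,"hand":0},{"dx":0,"dy":-0.0016,"dz":0.0081,"ax":0,"ay":0,"az":0,"hand":0},{"dx":0,"dy":-0.0016,"dz":0.0082,"ax":0,"ay":0,"az":0,"hand":0},{"dx":0,"dy":0,"dz":0,"ax":0,"ay":0,"az":0,"hand":0}]' 30
```

```text
t: 43.17
tool_pos: [0.5879, -0.0171, 0.0065]
orientation: [3.141, -0.001, -3.043]
contact_force: [6.4, 3.7, -4.7]
gripper_width: 0.011
finger_force: 30.0
```

```bash
python3 -m crank '[{"dx":0,"dy":-0.0008,"dz":0.006,"ax":0,"ay":0,"az":0,"hand":0},{"dx":0,"dy":-0.0004,"dz":0.006,"ax":0,"ay":0,"az":0,"hand":0},{"dx":0,"dy":0,"dz":0.005,"ax":0,"ay":0,"az":0,"hand":0},{"dx":0,"dy":0,"dz":0.002,"ax":0,"ay":0,"az":0,"hand":0},{"dx":0,"dy":0,"dz":0,"ax":0,"ay":0,"az":0,"hand":0}]' 30;python3 -m crank '[{"dx":0,"dy":0,"dz":0.003,"ax":0,"ay":0,"az":0,"hand":0},{"dx":0,"dy":0,"dz":0,"ax":0,"ay":0,"az":0,"hand":0}]' 30
```

```text
t: 43.58
tool_pos: [0.5879, -0.0184, -0.0113]
orientation: [-3.142, -0.001, -3.042]
contact_force: [3.6, 2.0, -5.1]
gripper_width: 0.011
finger_force: 30.0
t: 43.75
tool_pos: [0.5879, -0.0185, -0.0138]
orientation: [-3.141, -0.001, -3.042]
contact_force: [1.6, -0.1, -3.8]
gripper_width: 0.0107
finger_force: 30.0
```

```bash
python3 -m crank '[{"dx":0,"dy":0,"dz":0.002,"ax":0,"ay":0,"az":0,"hand":0},{"dx":0,"dy":0,"dz":0,"ax":0,"ay":0,"az":0,"hand":0}]' 30;python3 -m crank '[{"dx":0,"dy":0,"dz":0.002,"ax":0,"ay":0,"az":0,"hand":0},{"dx":0,"dy":0,"dz":0,"ax":0,"ay":0,"az":0,"hand":0}]' 30;python3 -m crank '[{"dx":0,"dy":0,"dz":0.002,"ax":0,"ay":0,"az":0,"hand":0},{"dx":0,"dy":0,"dz":0,"ax":0,"ay":0,"az":0,"hand":0}]' 30
```

```text
t: 43.92
tool_pos: [0.588, -0.0185, -0.0149]
orientation: [-3.141, -0.001, -3.042]
contact_force: [0.1, 0.1, 2.9]
gripper_width: 0.0111
finger_force: 30.0
t: 44.08
tool_pos: [0.5881, -0.0185, -0.0152]
orientation: [-3.141, 0.0, -3.042]
contact_force: [-5.5, 0.5, 17.0]
gripper_width: 0.0108
finger_force: 30.0
t: 44.25
tool_pos: [0.5883, -0.0185, -0.0155]
orientation: [-3.141, 0.001, -3.042]
contact_force: [-9.7, 0.9, 29.5]
gripper_width: 0.011
finger_force: 30.0
```

The force now rises at the stop (29 N), so the leaf is shut. I'll release, rise and look.

```bash
python3 -m crank '[{"dx":0,"dy":0,"dz":-0.003,"ax":0,"ay":0,"az":0,"hand":0},{"dx":0,"dy":0,"dz":0,"ax":0,"ay":0,"az":0,"hand":0.35},{"dx":0,"dy":0,"dz":0,"ax":0,"ay":0,"az":0,"hand":0.35},{"dx":0,"dy":0,"dz":0,"ax":0,"ay":0,"az":0,"hand":0.35},{"dx":0,"dy":0,"dz":-0.02,"ax":0,"ay":0,"az":0,"hand":0.35},{"dx":0,"dy":0,"dz":-0.04,"ax":0,"ay":0,"az":0,"hand":0.35},{"dx":0,"dy":0,"dz":-0.04,"ax":0,"ay":0,"az":0,"hand":0.35},{"dx":0,"dy":0,"dz":-0.04,"ax":0,"ay":0,"az":0,"hand":0.35},{"dx":0.035,"dy":-0.01,"dz":0,"ax":0,"ay":0,"az":0,"hand":0.35},{"dx":0.035,"dy":-0.01,"dz":0,"ax":0,"ay":0,"az":0,"hand":0.35},{"dx":0.035,"dy":-0.01,"dz":0,"ax":0,"ay":0,"az":0,"hand":0.35},{"dx":0.035,"dy":-0.01,"dz":0,"ax":0,"ay":0,"az":0,"hand":0.35}]' 30
python3 - <<'E'
from h import *
a=optics.get_image("side");b=optics.get_image("top")
cv2.imwrite("pics/s9full.png",a[:,:,::-1]);cv2.imwrite("pics/t9full.png",b[:,:,::-1])
cv2.imwrite("pics/s9.png",np.hstack([cv2.resize(a[175:260,235:350],(460,340),interpolation=cv2.INTER_CUBIC),cv2.resize(b[115:200,355:440],(340,340),interpolation=cv2.INTER_CUBIC)])[:,:,::-1])
E
```

```text
t: 45.25
tool_pos: [0.4513, -0.0721, 0.1234]
orientation: [3.142, -0.0, -3.042]
contact_force: [-0.3, -1.1, -0.0]
gripper_width: 0.0323
finger_force: 0.0
```

View pics/s9.png

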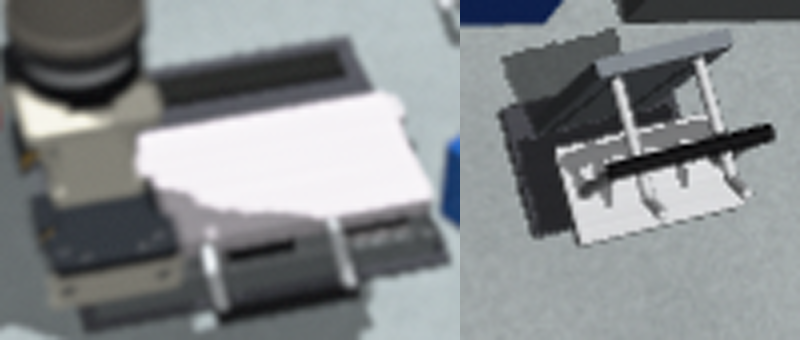

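The left crop shows the leaf fully shut, with black module sides visible under its outer edge. In the right crop the weight's bar runs from top (391.3,157.8) to (433.3,148), with its rods crossing at crop (628,168) and (722,147).

```bash
python3 - <<'E'
from h import *
T=lambda x,y:(355+(x-460)/4,115+y/4)
L,R=onz("top",(391.3,157.8),.165),onz("top",(433.3,148),.165); print(L,R,np.linalg.norm(L-R),(L+R)/2,"yaw",np.arctan2(-(L-R)[0],(L-R)[1]))
S=lambda a:(190+a[0]/3.3,170+a[1]/3.3)
l,r=tri((391.3,157.8),S((512,378))),tri((433.3,148),S((588,498))); print(l,r)
a,b=onz("top",T(628,168),.159),onz("top",T(722,147),.159); print("rod cross",a,b,(a+b)/2,np.linalg.norm(a-b))
for p,q in ((T(618,80),T(650,195)),(T(700,62),T(733,180))):
    a,b=onz("top",p,.159),onz("top",q,.159); d=a-b; print("rod yaw",np.arctan2(d[1],d[0]))
a,b=onz("top",T(600,66),.175),onz("top",T(730,34),.175); print("plate top",a,b,np.arctan2(-(a-b)[0],(a-b)[1]))
# weight plate white mask in top
P=[onz("top",T(*c),.087)[:2] for c in ((557,150),(583,244),(750,200))]; print(np.round(P,4),np.arctan2(*(P[0]-P[1])[::-1]),np.arctan2(-(P[1]-P[2])[0],(P[1]-P[2])[1]))
E
python3 go.py .6 -.28 1.571
```

```text
[ 0.63165415 -0.23312557  0.165     ] [ 0.65560009 -0.34318681  0.165     ] 0.1126360787115059 [ 0.64362712 -0.28815619  0.165     ] yaw 0.21423059875689887
(array([ 0.63371586, -0.23470669,  0.16020197]), np.float64(0.002206490841266016)) (array([ 0.65716106, -0.34215202,  0.16834606]), np.float64(0.0044963429116962935))
rod cross [ 0.63469386 -0.24984544  0.159     ] [ 0.64754236 -0.31170969  0.159     ] [ 0.64111811 -0.28077756  0.159     ] 0.06318441442142325
rod yaw 0.2244875877258228
rod yaw 0.22122608929954654
plate top [ 0.69798197 -0.22978828  0.175     ] [ 0.71773981 -0.31459509  0.175     ] 0.22889178940868732
[[ 0.6624 -0.2238]
 [ 0.5962 -0.2391]
 [ 0.6251 -0.3567]] 0.22743437801338992 0.24079598227181997
az 95.56 dx -0.2077 dy 0.1522 z 0.123 pos [ 0.4478 -0.0723  0.123 ] ori [ 3.14  -0.005 -3.044] F [0.5 0.4 0.1]
```

```bash
python3 -m crank '[{"dx":0,"dy":0,"dz":-0.007,"ax":0,"ay":0,"az":6.88,"hand":0.35},{"dx":0,"dy":0,"dz":-0.007,"ax":0,"ay":0,"az":6.88,"hand":0.35},{"dx":0,"dy":0,"dz":-0.007,"ax":0,"ay":0,"az":6.88,"hand":0.35},{"dx":0,"dy":0,"dz":-0.007,"ax":0,"ay":0,"az":6.88,"hand":0.35},{"dx":0,"dy":0,"dz":-0.007,"ax":0,"ay":0,"az":6.88,"hand":0.35},{"dx":0,"dy":0,"dz":-0.007,"ax":0,"ay":0,"az":6.88,"hand":0.35},{"dx":0,"dy":0,"dz":-0.007,"ax":0,"ay":0,"az":6.88,"hand":0.35},{"dx":0,"dy":0,"dz":-0.007,"ax":0,"ay":0,"az":6.88,"hand":0.35},{"dx":0,"dy":0,"dz":-0.007,"ax":0,"ay":0,"az":6.88,"hand":0.35},{"dx":0,"dy":0,"dz":-0.007,"ax":0,"ay":0,"az":6.88,"hand":0.35},{"dx":0,"dy":0,"dz":-0.007,"ax":0,"ay":0,"az":6.88,"hand":0.35},{"dx":0,"dy":0,"dz":-0.007,"ax":0,"ay":0,"az":6.88,"hand":0.35}]'
python3 go.py .6425 -.285 1.797
```

```text
t: 46.35
tool_pos: [0.4535, -0.0718, 0.2078]
orientation: [-3.141, -0.0, 1.794]
contact_force: [1.1, -0.6, 0.5]
gripper_width: 0.0321
finger_force: 0.0
az -0.18 dx -0.2501 dy 0.1364 z 0.2078 pos [ 0.4535 -0.0718  0.2078] ori [-3.141 -0.     1.794] F [ 1.1 -0.6  0.5]
```

```bash
python3 -m crank '[{"dx":-0.025,"dy":0.0136,"dz":0,"ax":0,"ay":0,"az":0,"hand":0.35},{"dx":-0.025,"dy":0.0136,"dz":0,"ax":0,"ay":0,"az":0,"hand":0.35},{"dx":-0.025,"dy":0.0136,"dz":0,"ax":0,"ay":0,"az":0,"hand":0.35},{"dx":-0.025,"dy":0.0136,"dz":0,"ax":0,"ay":0,"az":0,"hand":0.35},{"dx":-0.025,"dy":0.0136,"dz":0,"ax":0,"ay":0,"az":0,"hand":0.35},{"dx":-0.025,"dy":0.0136,"dz":0,"ax":0,"ay":0,"az":0,"hand":0.35},{"dx":-0.025,"dy":0.0136,"dz":0,"ax":0,"ay":0,"az":0,"hand":0.35},{"dx":-0.025,"dy":0.0136,"dz":0,"ax":0,"ay":0,"az":0,"hand":0.35},{"dx":-0.025,"dy":0.0136,"dz":0,"ax":0,"ay":0,"az":0,"hand":0.35},{"dx":-0.025,"dy":0.0136,"dz":0,"ax":0,"ay":0,"az":0,"hand":0.35},{"dx":0,"dy":0,"dz":0,"ax":0,"ay":0,"az":0,"hand":0.35},{"dx":0,"dy":0,"dz":0,"ax":0,"ay":0,"az":0,"hand":0.35}]'
python3 go.py .6425 -.285 1.797
```

```text
t: 47.35
tool_pos: [0.6426, -0.2852, 0.2052]
orientation: [-3.14, -0.002, 1.799]
contact_force: [0.2, 1.1, 0.3]
gripper_width: 0.0326
finger_force: 0.0
az 0.1 dx 0.0003 dy -0.0 z 0.2052 pos [ 0.6426 -0.2852  0.2052] ori [-3.140e+00 -2.000e-03  1.799e+00] F [0.2 1.1 0.3]
```

```bash
python3 -m crank '[{"dx":0,"dy":0,"dz":0.015,"ax":0,"ay":0,"az":0,"hand":0.35},{"dx":0,"dy":0,"dz":0.015,"ax":0,"ay":0,"az":0,"hand":0.35},{"dx":0,"dy":0,"dz":0.012,"ax":0,"ay":0,"az":0,"hand":0.35},{"dx":0,"dy":0,"dz":0.01,"ax":0,"ay":0,"az":0,"hand":0.35},{"dx":0,"dy":0,"dz":0.01,"ax":0,"ay":0,"az":0,"hand":0.35},{"dx":0,"dy":0,"dz":0,"ax":0,"ay":0,"az":0,"hand":0.35}]'
python3 -m crank '[{"dx":0,"dy":0,"dz":0.01,"ax":0,"ay":0,"az":0,"hand":0.35},{"dx":0,"dy":0,"dz":0.01,"ax":0,"ay":0,"az":0,"hand":0.35},{"dx":0,"dy":0,"dz":0.01,"ax":0,"ay":0,"az":0,"hand":0.35},{"dx":0,"dy":0,"dz":0,"ax":0,"ay":0,"az":0,"hand":0.35}]'
python3 go.py .6425 -.285 1.797
```

```text
t: 47.85
tool_pos: [0.6412, -0.2833, 0.1436]
orientation: [-3.139, -0.003, 1.8]
contact_force: [-0.6, -0.4, -0.7]
gripper_width: 0.032
finger_force: 0.0
t: 48.18
tool_pos: [0.641, -0.2838, 0.1129]
orientation: [-3.139, -0.003, 1.8]
contact_force: [-0.4, -0.1, 0.2]
gripper_width: 0.0322
finger_force: 0.0
az 0.15 dx -0.0015 dy 0.0012 z 0.1129 pos [ 0.641  -0.2838  0.1129] ori [-3.139e+00 -3.000e-03  1.800e+00] F [-0.4 -0.1  0.2]
```

Now I'll grip with 40 N and lift 30 mm.

```bash
python3 -m crank '[{"dx":0,"dy":0,"dz":0,"ax":0,"ay":0,"az":0,"hand":0},{"dx":0,"dy":0,"dz":0,"ax":0,"ay":0,"az":0,"hand":0},{"dx":0,"dy":0,"dz":0,"ax":0,"ay":0,"az":0,"hand":0},{"dx":0,"dy":0,"dz":0,"ax":0,"ay":0,"az":0,"hand":0},{"dx":0,"dy":0,"dz":0,"ax":0,"ay":0,"az":0,"hand":0}]' 40
python3 -m crank '[{"dx":0,"dy":0,"dz":-0.005,"ax":0,"ay":0,"az":0,"hand":0},{"dx":0,"dy":0,"dz":-0.006,"ax":0,"ay":0,"az":0,"hand":0},{"dx":0,"dy":0,"dz":-0.006,"ax":0,"ay":0,"az":0,"hand":0},{"dx":0,"dy":0,"dz":-0.006,"ax":0,"ay":0,"az":0,"hand":0},{"dx":0,"dy":0,"dz":-0.004,"ax":0,"ay":0,"az":0,"hand":0},{"dx":0,"dy":0,"dz":0,"ax":0,"ay":0,"az":0,"hand":0}]' 40
```

```text
t: 48.6
tool_pos: [0.6429, -0.2846, 0.1166]
orientation: [3.14, 0.001, 1.8]
contact_force: [2.1, 0.7, 1.1]
gripper_width: 0.0107
finger_force: 40.0
t: 49.1
tool_pos: [0.6427, -0.2848, 0.1442]
orientation: [3.14, 0.001, 1.8]
contact_force: [0.3, -0.4, -7.0]
gripper_width: 0.0106
finger_force: 40.0
```

```bash
python3 -m crank '[{"dx":0,"dy":-0.005,"dz":0,"ax":0,"ay":0,"az":0,"hand":0},{"dx":0,"dy":-0.01,"dz":0,"ax":0,"ay":0,"az":0,"hand":0},{"dx":0,"dy":-0.012,"dz":0,"ax":0,"ay":0,"az":0,"hand":0},{"dx":0,"dy":-0.013,"dz":0,"ax":0,"ay":0,"az":0,"hand":0},{"dx":0,"dy":-0.013,"dz":0,"ax":0,"ay":0,"az":0,"hand":0},{"dx":0,"dy":-0.013,"dz":0,"ax":0,"ay":0,"az":0,"hand":0},{"dx":0,"dy":-0.013,"dz":0,"ax":0,"ay":0,"az":0,"hand":0},{"dx":0,"dy":-0.013,"dz":0,"ax":0,"ay":0,"az":0,"hand":0},{"dx":0,"dy":-0.012,"dz":0,"ax":0,"ay":0,"az":0,"hand":0},{"dx":0,"dy":-0.01,"dz":0,"ax":0,"ay":0,"az":0,"hand":0},{"dx":0,"dy":-0.005,"dz":0,"ax":0,"ay":0,"az":0,"hand":0},{"dx":0,"dy":0,"dz":0,"ax":0,"ay":0,"az":0,"hand":0}]' 40
python3 - <<'E'
from h import *
a=optics.get_image("side");b=optics.get_image("top"); cv2.imwrite("pics/t10full.png",b[:,:,::-1])
cv2.imwrite("pics/s10.png",np.hstack([cv2.resize(a[200:340,260:400],(400,400),interpolation=cv2.INTER_CUBIC),cv2.resize(b[110:250,320:460],(400,400),interpolation=cv2.INTER_CUBIC)])[:,:,::-1])
w=np.array([np.cos(.097),np.sin(.097)]); n=np.array([-np.sin(.097),np.cos(.097)])
print("leaf back", .580*w+(.0908-.062)*n)
E
```

```text
t: 50.1
tool_pos: [0.5252, -0.3118, 0.1428]
orientation: [-3.141, -0.0, 1.799]
contact_force: [-0.5, -0.1, -7.3]
gripper_width: 0.0108
finger_force: 40.0
leaf back [0.57448431 0.08483643]
```

View pics/s10.png

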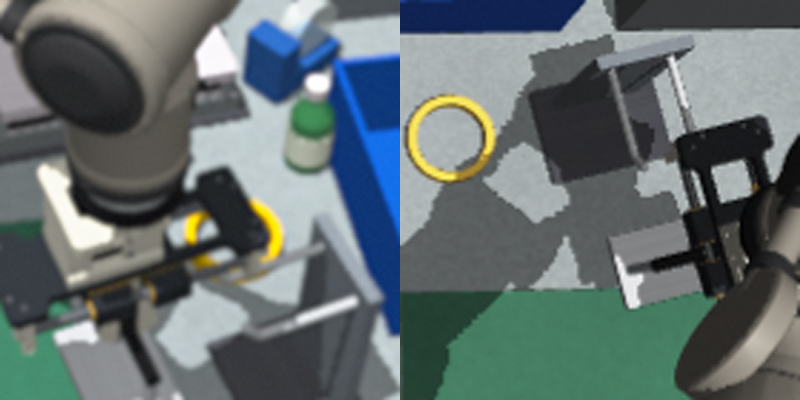

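The crop shows the weight hanging from the fingers, clear of the hooks. Next I raise it, carry it to the leaf and turn it.

```bash
python3 -m crank '[{"dx":0,"dy":-0.002,"dz":-0.01,"ax":0,"ay":0,"az":0,"hand":0},{"dx":0,"dy":0,"dz":-0.015,"ax":0,"ay":0,"az":0,"hand":0},{"dx":0,"dy":0,"dz":-0.015,"ax":0,"ay":0,"az":0,"hand":0},{"dx":0,"dy":0,"dz":-0.01,"ax":0,"ay":0,"az":0,"hand":0},{"dx":0.01,"dy":0.002,"dz":0,"ax":0,"ay":0,"az":0,"hand":0},{"dx":0.018,"dy":0.004,"dz":0,"ax":0,"ay":0,"az":0,"hand":0},{"dx":0.025,"dy":0.008,"dz":0,"ax":0,"ay":0,"az":0,"hand":0},{"dx":0.027,"dy":0.01,"dz":0,"ax":0,"ay":0,"az":0,"hand":0},{"dx":0.027,"dy":0.01,"dz":0,"ax":0,"ay":0,"az":0,"hand":0},{"dx":0.027,"dy":0.01,"dz":0,"ax":0,"ay":0,"az":0,"hand":0},{"dx":0.027,"dy":0.01,"dz":0,"ax":0,"ay":0,"az":0,"hand":0},{"dx":0.027,"dy":0.01,"dz":0,"ax":0,"ay":0,"az":0,"hand":0}]' 40
python3 -m crank '[{"dx":0.027,"dy":0.011,"dz":0,"ax":0,"ay":0,"az":0,"hand":0},{"dx":0.027,"dy":0.011,"dz":0,"ax":0,"ay":0,"az":0,"hand":0},{"dx":0.027,"dy":0.011,"dz":0,"ax":0,"ay":0,"az":0,"hand":0},{"dx":0.027,"dy":0.011,"dz":0,"ax":0,"ay":0,"az":0,"hand":0},{"dx":0.025,"dy":0.01,"dz":0,"ax":0,"ay":0,"az":0,"hand":0},{"dx":0.022,"dy":0.008,"dz":0,"ax":0,"ay":0,"az":0,"hand":0},{"dx":0.017,"dy":0.007,"dz":0,"ax":0,"ay":0,"az":0,"hand":0},{"dx":0.01,"dy":0.004,"dz":0,"ax":0,"ay":0,"az":0,"hand":0},{"dx":0.005,"dy":0.002,"dz":0,"ax":0,"ay":0,"az":0,"hand":0},{"dx":0,"dy":0,"dz":0,"ax":0,"ay":0,"az":0,"hand":0}]' 40
python3 go.py .5745 .0848 3.238
```

```text
t: 51.2
tool_pos: [0.5435, -0.1118, 0.1923]
orientation: [-3.141, -0.001, 1.8]
contact_force: [0.5, -0.4, -6.5]
gripper_width: 0.0111
finger_force: 40.0
t: 52.03
tool_pos: [0.5743, 0.0859, 0.1924]
orientation: [-3.141, -0.0, 1.801]
contact_force: [-0.2, 1.1, -6.3]
gripper_width: 0.011
finger_force: 40.0
az -82.32 dx -0.0001 dy -0.0011 z 0.1924 pos [0.5743 0.0859 0.1924] ori [-3.141 -0.     1.801] F [-0.2  1.1 -6.3]
```

```bash
python3 -m crank '[{"dx":0,"dy":0,"dz":0,"ax":0,"ay":0,"az":-6.86,"hand":0},{"dx":0,"dy":0,"dz":0,"ax":0,"ay":0,"az":-6.86,"hand":0},{"dx":0,"dy":0,"dz":0,"ax":0,"ay":0,"az":-6.86,"hand":0},{"dx":0,"dy":0,"dz":0,"ax":0,"ay":0,"az":-6.86,"hand":0},{"dx":0,"dy":0,"dz":0,"ax":0,"ay":0,"az":-6.86,"hand":0},{"dx":0,"dy":0,"dz":0,"ax":0,"ay":0,"az":-6.86,"hand":0},{"dx":0,"dy":0,"dz":0,"ax":0,"ay":0,"az":-6.86,"hand":0},{"dx":0,"dy":0,"dz":0,"ax":0,"ay":0,"az":-6.86,"hand":0},{"dx":0,"dy":0,"dz":0,"ax":0,"ay":0,"az":-6.86,"hand":0},{"dx":0,"dy":0,"dz":0,"ax":0,"ay":0,"az":-6.86,"hand":0},{"dx":0,"dy":0,"dz":0,"ax":0,"ay":0,"az":-6.86,"hand":0},{"dx":0,"dy":0,"dz":0,"ax":0,"ay":0,"az":-6.86,"hand":0}]' 40
python3 -m crank '[{"dx":0,"dy":0,"dz":0.01,"ax":0,"ay":0,"az":0,"hand":0},{"dx":0,"dy":0,"dz":0.015,"ax":0,"ay":0,"az":0,"hand":0},{"dx":0,"dy":0,"dz":0.015,"ax":0,"ay":0,"az":0,"hand":0},{"dx":0,"dy":0,"dz":0.015,"ax":0,"ay":0,"az":0,"hand":0},{"dx":0,"dy":0,"dz":0.01,"ax":0,"ay":0,"az":0,"hand":0},{"dx":0,"dy":0,"dz":0.006,"ax":0,"ay":0,"az":0,"hand":0},{"dx":0,"dy":0,"dz":0,"ax":0,"ay":0,"az":0,"hand":0}]' 40
python3 go.py .5745 .0848 3.238
```

```text
t: 53.03
tool_pos: [0.5744, 0.0832, 0.1927]
orientation: [-3.141, -0.0, -3.042]
contact_force: [1.1, -0.4, -6.5]
gripper_width: 0.0108
finger_force: 40.0
t: 53.62
tool_pos: [0.5737, 0.0843, 0.1201]
orientation: [3.141, -0.003, -3.049]
contact_force: [0.0, 0.1, -6.9]
gripper_width: 0.0105
finger_force: 40.0
az -0.21 dx -0.0008 dy 0.0004 z 0.1201 pos [0.5737 0.0843 0.1201] ori [ 3.141e+00 -3.000e-03 -3.049e+00] F [ 0.   0.1 -6.9]
```

```bash
python3 -m crank '[{"dx":0,"dy":0,"dz":0.003,"ax":0,"ay":0,"az":0,"hand":0},{"dx":0,"dy":0,"dz":0.003,"ax":0,"ay":0,"az":0,"hand":0},{"dx":0,"dy":0,"dz":0,"ax":0,"ay":0,"az":0,"hand":0}]' 40
python3 -m crank '[{"dx":0,"dy":0,"dz":0.0015,"ax":0,"ay":0,"az":0,"hand":0},{"dx":0,"dy":0,"dz":0,"ax":0,"ay":0,"az":0,"hand":0}]' 40
python3 -m crank '[{"dx":0,"dy":0,"dz":0.0015,"ax":0,"ay":0,"az":0,"hand":0},{"dx":0,"dy":0,"dz":0,"ax":0,"ay":0,"az":0,"hand":0}]' 40
```

```text
t: 53.87
tool_pos: [0.5748, 0.0848, 0.1159]
orientation: [3.142, 0.001, -3.047]
contact_force: [-0.2, -0.2, -6.3]
gripper_width: 0.0107
finger_force: 40.0
t: 54.03
tool_pos: [0.5748, 0.0849, 0.1145]
orientation: [3.142, 0.001, -3.047]
contact_force: [0.2, 0.0, -6.6]
gripper_width: 0.0107
finger_force: 40.0
t: 54.2
tool_pos: [0.5746, 0.0849, 0.1128]
orientation: [3.142, 0.0, -3.047]
contact_force: [-0.9, 0.2, -6.4]
gripper_width: 0.0109
finger_force: 40.0
```

```bash
python3 -m crank '[{"dx":0,"dy":0,"dz":0.0015,"ax":0,"ay":0,"az":0,"hand":0},{"dx":0,"dy":0,"dz":0,"ax":0,"ay":0,"az":0,"hand":0}]' 40
python3 -m crank '[{"dx":0,"dy":0,"dz":0.0015,"ax":0,"ay":0,"az":0,"hand":0},{"dx":0,"dy":0,"dz":0,"ax":0,"ay":0,"az":0,"hand":0}]' 40
python3 -m crank '[{"dx":0,"dy":0,"dz":0.001,"ax":0,"ay":0,"az":0,"hand":0},{"dx":0,"dy":0,"dz":0,"ax":0,"ay":0,"az":0,"hand":0}]' 40
```

```text
t: 54.37
tool_pos: [0.5745, 0.0849, 0.1111]
orientation: [3.142, -0.0, -3.047]
contact_force: [-0.1, 1.3, -6.7]
gripper_width: 0.0107
finger_force: 40.0
t: 54.53
tool_pos: [0.5745, 0.0853, 0.1104]
orientation: [3.141, 0.0, -3.047]
contact_force: [-2.3, 1.7, -0.6]
gripper_width: 0.0108
finger_force: 40.0
t: 54.7
tool_pos: [0.5745, 0.0857, 0.1102]
orientation: [3.14, 0.001, -3.046]
contact_force: [-4.6, 3.0, 5.4]
gripper_width: 0.0107
finger_force: 40.0
```

```bash
python3 -m crank '[{"dx":0,"dy":0,"dz":-0.0005,"ax":0,"ay":0,"az":0,"hand":0.35},{"dx":0,"dy":0,"dz":0,"ax":0,"ay":0,"az":0,"hand":0.35},{"dx":0,"dy":0,"dz":0,"ax":0,"ay":0,"az":0,"hand":0.35},{"dx":0,"dy":0,"dz":0,"ax":0,"ay":0,"az":0,"hand":0.35},{"dx":0,"dy":0,"dz":-0.01,"ax":0,"ay":0,"az":0,"hand":0.35},{"dx":0,"dy":0,"dz":-0.02,"ax":0,"ay":0,"az":0,"hand":0.35},{"dx":0,"dy":0,"dz":-0.03,"ax":0,"ay":0,"az":0,"hand":0.35},{"dx":0,"dy":0,"dz":-0.03,"ax":0,"ay":0,"az":0,"hand":0.35},{"dx":0,"dy":0,"dz":-0.02,"ax":0,"ay":0,"az":0,"hand":0.35}]' 40
python3 -m crank '[{"dx":0.02,"dy":0.03,"dz":0,"ax":0,"ay":0,"az":0,"hand":0.35},{"dx":0.02,"dy":0.036,"dz":0,"ax":0,"ay":0,"az":0,"hand":0.35},{"dx":0.02,"dy":0.036,"dz":0,"ax":0,"ay":0,"az":0,"hand":0.35},{"dx":0.02,"dy":0.036,"dz":0,"ax":0,"ay":0,"az":0,"hand":0.35},{"dx":0.02,"dy":0.036,"dz":0,"ax":0,"ay":0,"az":0,"hand":0.35},{"dx":0.02,"dy":0.036,"dz":0,"ax":0,"ay":0,"az":0,"hand":0.35},{"dx":0.02,"dy":0.03,"dz":0,"ax":0,"ay":0,"az":0,"hand":0.35},{"dx":0,"dy":0,"dz":0,"ax":0,"ay":0,"az":0,"hand":0.35}]' 40
python3 - <<'E'
from h import *
a=optics.get_image("side");b=optics.get_image("top")
cv2.imwrite("pics/s11.png",np.hstack([cv2.resize(a[165:265,235:355],(444,370),interpolation=cv2.INTER_CUBIC),cv2.resize(b[125:245,200:315],(354,370),interpolation=cv2.INTER_CUBIC)])[:,:,::-1])
E
```

```text
t: 55.45
tool_pos: [0.5756, 0.0847, 0.2232]
orientation: [-3.141, 0.004, -3.047]
contact_force: [0.8, 0.7, 0.2]
gripper_width: 0.0325
finger_force: 0.0
t: 56.12
tool_pos: [0.4088, 0.3149, 0.2205]
orientation: [3.139, -0.0, -3.041]
contact_force: [0.1, 0.2, -0.6]
gripper_width: 0.0319
finger_force: 0.0
```

View pics/s11.png

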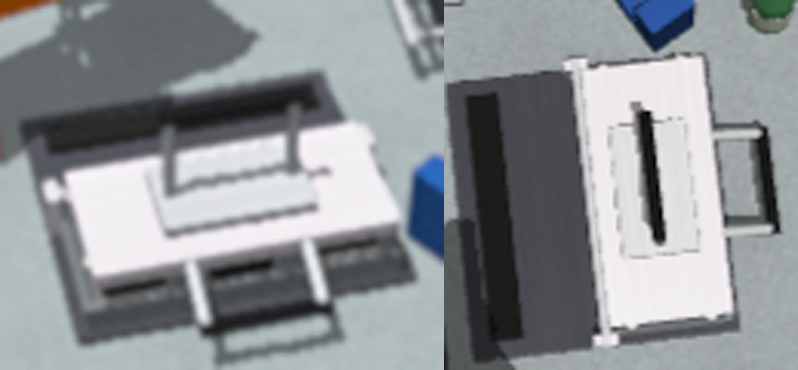

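The weight's plate (centre at crop (655,188)) stands on the middle of the shut leaf's back (centre about (658,190)). All three modules show as dark sides under the leaf's outer edge, so I'll hand in.

```bash
python3 -c "
from plant import job
print(job.finish_job())"
```

```text
the job is handed in; nothing more can be done
None
```

The job is handed in with no verdict returned: all three modules were tipped over into the shut nest (seen only as dark sides under the leaf's edge, not face-on), and the weight stands plate down on the middle of the leaf's back.

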